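Pack the brass toggles by the scoop

TASK

Pack the brass toggles for weighing: stand the blue board box fully home in the sloped filling cradle, swing the red-handled lever shut against it, and with the scoop move every toggle from the stock tray into the clamped box, never touching the toggles in the tray with the fingers. Then swing the lever well open while the box is still in the cradle, and set the filled box flat in the middle of the scale's platter. Leave the scoop lying the right way up on its cork mat, the lever open, and everything else on the table where it is.

Things in the scene. Friction and masses are not known exactly. Their poses are not given: they have to be found in the camera images.
- box: empty blue board box without lid, loose, 96 (x) x 64 (y) x 46 mm high, walls and floor 2.5 mm thick, ivory inside, about 60 g; origin at the centre of its underside, z up, x along its long side. Grip it across its 64 mm.
- bed: sloped aluminium bed of the cradle, fixed on a green base 180 x 100 mm. Origin (38 mm above the table) = where the centre of the box's underside belongs, box's long side along x; z normal to the bed, x up the slope (0.26 rad). Front ledge: inner face at x = -48 mm, 18 mm high. Side guides: inner faces at y = -36 and 36 mm, 6 thick, 12 high, x from -40 to 40 mm (box has 4 mm play a side).
- lever (a joint): clamp lever angle: 0 = shut, upright to the bed, its pad touching a box that is fully home; grows as it swings back, away from the box; range -0.06 to 0.95 rad; open is above 0.5. Stiff friction, about 1.5 N at the handle; stays where left. Shutting pushes the box the last millimetres down to the ledge (pad meets its back wall 12 mm above the bed); stop on meeting the box.
- lever_grip (a point): middle of the lever's red handle, 18 x 18 x 48 mm, its length along the lever; pinch it from above across the bed's y. The hinge axis is parallel to the bed's y through the bed's point (72, 0, -18) mm; at lever angle a this point is, in the bed's frame, at that point + 136 mm x (sin a, 0, cos a).
- tray: grey stock tray, fixed, 200 (x) x 104 (y) mm, floor and walls 4 mm thick: side, dividing and back (+x) walls reach 34 mm above the table, the front (-x) wall 16 mm; origin at the centre of its underside, z up. The back wall leans back by 15 degrees. The 60 mm wide lane holds the toggles; the 32 mm lane on the +y side holds copper eyelets, stuck down.
- tray_lane (a point): centre of the floor of the toggle lane, 4 mm above the table; along the tray's axes the lane is 60 mm wide (y) and runs from x = -96 mm to its back wall's face, at x = 88 mm on the floor and 96 mm at the top. At first the toggles lie between x = -17 and 76 mm, the front part is free. Pushing the scoop's lip along the floor from the front to the back wall takes up the toggles in its way.
- toggle1: brass barrel toggle 1, loose: round-ended, 15 mm thick, 25 mm long, dark band round its middle, 14 g; origin at its centre, x along its length. 3 to 6 are present, None if absent. In the tray it is handled with the scoop only; one astray on the table may be picked up by the fingers.
- toggle2: brass barrel toggle 2, loose: round-ended, 15 mm thick, 25 mm long, dark band round its middle, 14 g; origin at its centre, x along its length. 3 to 6 are present, None if absent. In the tray it is handled with the scoop only; one astray on the table may be picked up by the fingers.
- toggle3: brass barrel toggle 3, loose: round-ended, 15 mm thick, 25 mm long, dark band round its middle, 14 g; origin at its centre, x along its length. 3 to 6 are present, None if absent. In the tray it is handled with the scoop only; one astray on the table may be picked up by the fingers.
- toggle4: brass barrel toggle 4, loose: round-ended, 15 mm thick, 25 mm long, dark band round its middle, 14 g; origin at its centre, x along its length. 3 to 6 are present, None if absent. In the tray it is handled with the scoop only; one astray on the table may be picked up by the fingers.
- toggle5: brass barrel toggle 5, loose: round-ended, 15 mm thick, 25 mm long, dark band round its middle, 14 g; origin at its centre, x along its length. 3 to 6 are present, None if absent. In the tray it is handled with the scoop only; one astray on the table may be picked up by the fingers.
- toggle6: brass barrel toggle 6, loose: round-ended, 15 mm thick, 25 mm long, dark band round its middle, 14 g; origin at its centre, x along its length. 3 to 6 are present, None if absent. In the tray it is handled with the scoop only; one astray on the table may be picked up by the fingers.
- scoop: steel scoop, 140 g; origin: centre of the pan's underside, x towards the open lip, z up. Pan 70 (x) x 50 (y) mm, floor 1.6 mm, walls 2.5 mm; back wall 30 mm high at x = -35; sides 26 mm high to x = -1, 13 mm to x = +15, none beyond; lip at x = +35. Handle (wood, 16 wide, 20 deep, 84 long, last 25 mm slimmer) rises back at 35 degrees. Holds six toggles; they slide out beyond 15 degrees.
- scoop_grip (a point): where to grip the scoop's handle, at (-75, 0, 53) mm in the scoop's frame; the handle goes on 37 mm up and back from here. Pinch it here firmly (100 N) from above across the scoop's y with the tool upright: leaning the tool back over the handle makes the gripper foul the handle's end.
- mat: cork mat of the scoop, fixed, 190 (x) x 84 (y) x 5 mm; origin at the centre of its underside, z up. The scoop starts on it, roughly along its x.
- platter (a point): centre of the top of the steel platter of the white counting scale (fixed); platter 112 x 112 x 6 mm, its top 64 mm above the table, sides along this frame's x and y; the housing below is 160 (x) x 130 (y) x 48 mm, centred 22 mm in front (-x) of this point.
- journal_a: brown journal, 105 x 148 x 24 mm, with journal_b on top; a bystander, leave it where it is
- journal_b: blue journal, 90 x 130 x 20 mm, on journal_a; origin under its middle; a bystander, leave it where it is
- scissors: scissors with mauve handles, 180 mm long, 12 mm high; a bystander, leave it where it is
- glue_jar: glue jar, 66 mm across, 85 mm high; a bystander, leave it where it is
- tape_roll: roll of brown tape, 80 mm across, 24 mm high; a bystander, leave it where it is
- bone_folder: ivory bone folder, 120 x 20 x 5 mm; a bystander, leave it where it is
- brush: glue brush, 190 mm long; a bystander, leave it where it is
Mind the look-alikes: they are no part of the job. Several things look just like the part that bears platter: the one meant starts farthest from the robot's base.

How it is judged:
By the outcome, as a careful person would: the job done as asked, in the order asked, and still so for the second after the job is handed in, with the robot touching nothing.
Of toggle1, toggle2, toggle3, toggle4, toggle5, toggle6 only 3 to 6 are there at a start; the rules pass over those that are not, and their reading is None.
At some moment in a run one of box, scoop may be knocked a few centimetres aside while the robot is not near it.
It also fails if it takes over 210 s, if anything falls off the work surface, if the arm or the gripper's body presses on something with over 40 N, if the wrist force passes 120 N, or if a joint passes its speed limit or range.

ROBOT

A 6-joint arm with a two-finger parallel gripper is mounted at the origin on the work surface. World frame = base frame: x ahead of the robot, y to its left, z up, the work surface at z = 0. Lengths are in m, angles in degrees, forces in N, time in s.
With the tool pointing down it reaches from about 0.25 to 0.725 m from the base axis. Payload 4 kg.
Tool frame: the origin (TCP) lies between the finger pads; the fingertips stand 17 mm ahead of it and the grasp point (between the pads) lies 2 mm behind it; z points along the fingers, y is the line along which they close (so a half turn about z gives the same grasp; the last joint's range is limited). The gripper opens to 85 mm and grips with 20 to 120 N. Pads are 22 mm wide; open, the fingers measure 114 mm over their backs; the gripper's body (76 mm by 85 mm) begins 54 mm behind the grasp point. The pads swing forward as they close: fully open they stand 13 mm farther back than shut.
Start: joints at [-67.781, 13.785, 0.286, 76.501, 0, 90], TCP at [0.189, -0.463, 0.248] pointing down, gripper open.
Joint ranges: [-155.79, 155.79], [-60.16, 107.12], [-62.33, 73.08], [-114, 123.19], [-81.49, 82.49], [-180, 180]. Speed limits (degrees/s): [159.86, 159.86, 180, 180, 180, 180].

INTERFACE

Orientations are given as a 3x3 rotation matrix whose columns are the frame's x, y, z axes.
In Python, from plant import bot, get_image, job gives the robot as it stands.
- The arm moves only by the shell command python3 -m pendant 'ROWS' [FORCE]. ROWS is JSON, one flat list of numbers, 7 for each row, row after row: the shift along the tool's x, y, z in m, then the turn, a rotation vector about the tool's x, y, z in degrees, then the finger opening in m, from 0 to 0.0854. In form: [x, y, z, wx, wy, wz, claw, x, y, z, wx, wy, wz, claw, ...]. A call has 1 to 5 rows; each row is the pose to reach, as a shift and turn from the pose commanded when the call began, along the tool's axes at that moment; what a row does not reach only later rows make up. A row lasts 1/12 s, in which the tool goes at most 41.7 mm and 7.16 degrees, less where a joint would pass 70% of its speed; a pose out of reach is approached as far as the arm can. A call with a gripper value outside its range is refused whole. The fingers move at their own pace and stop on an object; FORCE is the grip in N (left out, the last holds). Time passes only in rows, so rows that repeat a pose let the fingers close. It gives the time, the measured TCP pose, the force, the opening and the grip force at its end, in the units of the state.
- bot.get_state(): the state, without advancing time (a new reading comes with each control period).
- get_image(name): name is "side" or "top" or "wrist"; returns a dict with "pixels" (480x640x3 uint8, blue, green, red), "fov_y" (degrees; the focal length in pixels is half the picture's height over the tangent of half this angle, whatever the lens; pixels are square), "cx", "cy" (the principal point, pixels), "extrinsics" (4x4, takes a point from camera to world coordinates). Camera axes: x right, y up, looking along -z (the intrinsics and any distortion apply to the point x, -y, -z); pixel columns grow to the right and rows downward; lengths in m; the calibration is good to about 2 mm. A picture is of the moment at which its call begins. There is no depth.
- job.finish_job(): hands the job in; it is judged then, once.
The state is a dict: "time_s": time; "qpos": joint angles; "joint_velocities": joint speeds; "joint_efforts": joint torques, N m; "position": TCP position; "tool_rot": TCP orientation; "contact_force": force on the tool from outside, world axes, zero at the start; "wrist_torque": the same for the moment, N m; "width": finger opening in m; "grasp_force": force on a finger pad.
Only numpy, scipy, OpenCV 4.12 (cv2) and the standard library are available. Lean on these libraries where they do the work, as an engineer would, in place of code of your own. Each camera call takes 0.05 s, during which the arm holds its last target. There are 200 camera calls.

## Working session

There is one attempt and no reset: what is moved stays moved. The work goes in short steps, Python scripts to look and compute and a shell command to move; the robot and the scene stay as the last step left them, time stands still between calls to the robot, and variables do not carry over. Pictures are saved under pics/ and viewed, at most 14 in all, crops included, and the job is handed in when it is done.

```bash
ls; mkdir -p pics
python3 - <<'E'
from plant import bot,get_image
import cv2,pickle
d={}
for n in("top","side","wrist"):
    r=get_image(n);cv2.imwrite(f"pics/{n}0.png",r["pixels"]);d[n]=r
    print(n,r["fov_y"],r["cx"],r["cy"],r["extrinsics"].round(4).tolist(),[k for k in r])
pickle.dump(d,open("d0.pkl","wb"))
print(bot.get_state())
E
```

```text
pics
top 45.657442782834224 316.2606075424404 244.7714829013489 [[0.0035, 0.9845, -0.1755, 0.2902], [-0.9998, 0.0001, -0.0196, -0.0227], [-0.0193, 0.1755, 0.9843, 1.3983], [0.0, 0.0, 0.0, 1.0]] ['pixels', 'fov_y', 'cx', 'cy', 'extrinsics']
side 54.07868933983261 317.8694987703138 239.39826034225672 [[-0.7875, 0.3695, -0.4933, -0.0592], [-0.616, -0.4977, 0.6106, 0.7234], [-0.0199, 0.7847, 0.6195, 0.8581], [0.0, 0.0, 0.0, 1.0]] ['pixels', 'fov_y', 'cx', 'cy', 'extrinsics']
wrist 63.73808390837918 323.81975287811883 238.52488564471687 [[0.3784, 0.8809, 0.2845, 0.2616], [-0.9257, 0.3606, 0.1146, -0.4334], [-0.0016, -0.3067, 0.9518, 0.3738], [0.0, 0.0, 0.0, 1.0]] ['pixels', 'fov_y', 'cx', 'cy', 'extrinsics']
{'time_s': 0.15, 'qpos': array([-6.77819594e+01,  1.38214608e+01,  2.31306965e-01,  7.65016608e+01,
       -6.60698688e-04,  9.00003064e+01]), 'joint_velocities': array([ 0.07870082, -0.04395372,  0.08977281,  0.02752612, -0.01424544,
       -0.02547237]), 'joint_efforts': array([-1.08561439e-03, -3.72633934e+01,  2.52639288e+01,  1.23500708e-02,
       -1.26894279e-04,  7.31181984e-06]), 'position': array([ 0.18889194, -0.46245801,  0.2476237 ]), 'tool_rot': array([[ 9.25753584e-01,  3.78126858e-01, -6.16619315e-04],
       [ 3.78127361e-01, -9.25752403e-01,  1.47912500e-03],
       [-1.15399235e-05, -1.60246590e-03, -9.99998716e-01]]), 'contact_force': array([-0.43320739, -0.16272439,  0.00570491]), 'wrist_torque': array([ 0.04526978, -0.01653797,  0.02749024]), 'grasp_force': 0.0, 'width': 0.08565795349364079}
```

View pics/top0.png

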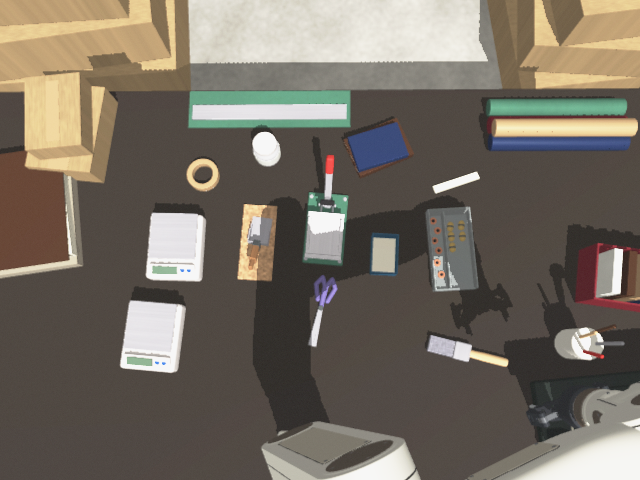

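View pics/side0.png

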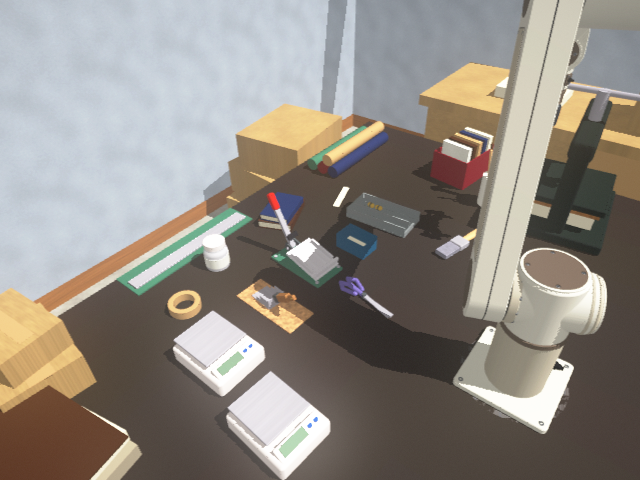

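The top view shows the cradle at (326,228), box at (384,254), tray at (452,248), scoop on its mat at (257,242). The two scales are at (175,245) and (153,335). The base is near (325,465), so the scale at (175,245) is the farther one and is the one meant. I'll check it in an enlarged crop.

```bash
cat > h.py <<'E'
import numpy as np,cv2,pickle
from scipy.spatial.transform import Rotation as R
def cam(r):
    f=240/np.tan(np.radians(r["fov_y"]/2)); return f,r["cx"],r["cy"],np.array(r["extrinsics"])
def pix2w(r,u,v,z):
    f,cx,cy,E=cam(r); d=E[:3,:3]@np.array([(u-cx)/f,-(v-cy)/f,-1]); o=E[:3,3]
    return (o+d*(z-o[2])/d[2])
def w2pix(r,p):
    f,cx,cy,E=cam(r); q=(np.atleast_2d(p)-E[:3,3])@E[:3,:3]
    return np.c_[cx+f*q[:,0]/-q[:,2],cy-f*q[:,1]/-q[:,2]]
def crop(r,x0,y0,x1,y1,k,name):
    cv2.imwrite(name,cv2.resize(r["pixels"][y0:y1,x0:x1],None,fx=k,fy=k,interpolation=cv2.INTER_CUBIC))
def snap(n,name=None):
    from plant import get_image
    r=get_image(n)
    if name: cv2.imwrite(f"pics/{name}.png",r["pixels"]); pickle.dump(r,open(f"{name}.pkl","wb"))
    return r
def delta(pos,rot):
    "shift in tool axes (m), rotvec (deg) from the present pose"
    from plant import bot
    s=bot.get_state(); T=np.array(s["tool_rot"])
    return (T.T@(np.array(pos)-s["position"])).round(4),np.degrees(R.from_matrix(T.T@np.array(rot)).as_rotvec()).round(2)
E
python3 - <<'E'
from h import *
d=pickle.load(open("d0.pkl","rb"))
crop(d["top"],140,140,300,380,2.4,"pics/a.png");crop(d["top"],290,140,490,300,3.9,"pics/b.png")
t=d["top"]
print(w2pix(t,[[0,0,0],[0.189,-.463,.248]]))
for u,v,z in[(177,241,.064),(155,324,.064),(384,254,.046),(452,248,.0),(258,242,.005),(326,240,.04)]: print(u,v,pix2w(t,u,v,z).round(3))
E
```

```text
[[317.66660351 473.13475862]
 [554.48158666 400.21463521]]
177 241 [0.537 0.337 0.064]
155 324 [0.34  0.379 0.064]
384 254 [ 0.509 -0.158  0.046]
452 248 [ 0.531 -0.331  0.   ]
258 242 [0.546 0.15  0.005]
326 240 [ 0.544 -0.019  0.04 ]
```

View pics/a.png

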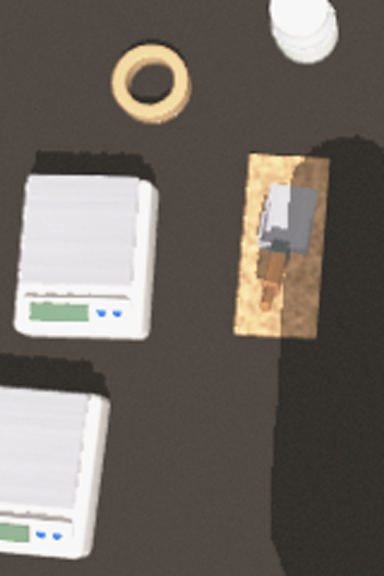

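View pics/b.png

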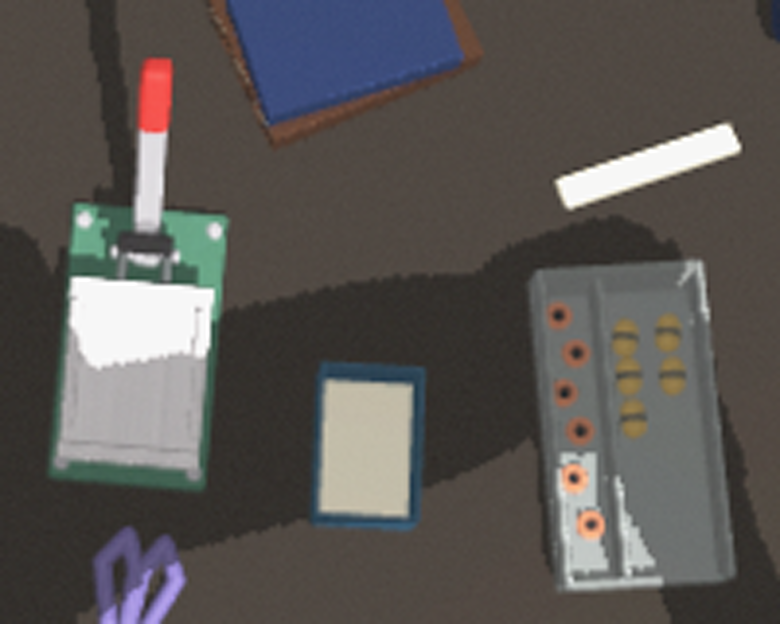

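The crops show five toggles at b.png (624,337), (667,332), (628,376), (672,376), (633,418). There are two identical scales, at top-image (175,245) and (153,335). The first is about 0.63 m from the base and the second about 0.51 m, so the first is the target. Next I'll look from closer with the wrist camera.

```bash
python3 -m pendant '[0.2,-0.077,-0.026,0,0,0,0.085,0.2,-0.077,-0.026,0,0,0,0.085,0.2,-0.077,-0.026,0,0,0,0.085,0.2,-0.077,-0.026,0,0,0,0.085,0.2,-0.077,-0.026,0,0,0,0.085]'
python3 -m pendant '[0.2,-0.077,-0.026,0,0,25,0.085,0.2,-0.077,-0.026,0,0,25,0.085,0.2,-0.077,-0.026,0,0,25,0.085,0.2,-0.077,-0.026,0,0,25,0.085,0.2,-0.077,-0.026,0,0,25,0.085]'
python3 -m pendant '[0,0,0,0,0,0,0.085,0,0,0,0,0,0,0.085,0,0,0,0,0,0,0.085]'
python3 - <<'E'
from h import *
snap("wrist","w1")
E
```

```text
time_s: 0.57
position: [0.3404, -0.3196, 0.2734]
tool_rot: [[0.926, 0.377, -0.0], [0.377, -0.926, 0.0], [-0.0, -0.0, -1.0]]
contact_force: [-0.5, -1.2, 0.3]
width: 0.0847
grasp_force: 0.0
time_s: 0.98
position: [0.4783, -0.19, 0.2964]
tool_rot: [[0.999, -0.053, -0.001], [-0.053, -0.999, -0.0], [-0.001, 0.0, -1.0]]
contact_force: [0.6, -1.2, -0.2]
width: 0.0849
grasp_force: 0.0
time_s: 1.23
position: [0.4772, -0.1912, 0.2958]
tool_rot: [[0.999, -0.047, -0.002], [-0.047, -0.999, 0.0], [-0.002, -0.0, -1.0]]
contact_force: [-0.6, 0.8, -0.3]
width: 0.0848
grasp_force: 0.0
```

View pics/w1.png

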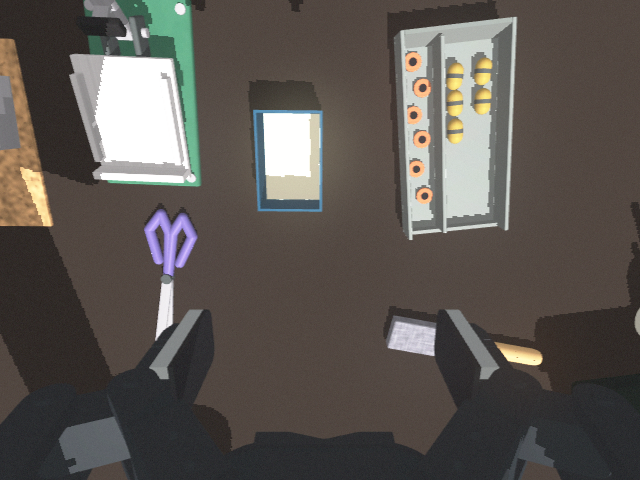

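The wrist view shows the box rim corners at about (253,111), (323,111), (322,211), (258,211). The tray corners are at (400,31), (517,18), (508,229), (410,238), with five toggles inside. The bed's front ledge corners are near (96,178) and (196,184).

Run:
```python
from h import *
w=pickle.load(open("w1.pkl","rb"));t=pickle.load(open("d0.pkl","rb"))["top"]
def show(n,r,pts,z):
    P=np.array([pix2w(r,u,v,z)[:2] for u,v in pts])
    s=[np.linalg.norm(P[i]-P[(i+1)%4]).round(4) for i in range(4)]
    ax=(P[0]+P[1]-P[2]-P[3]); print(n,P.mean(0).round(4),"sides",s,"yaw",np.degrees(np.arctan2(ax[1],ax[0])).round(2))
A=lambda L:[((x+.5)/2.4-.5+140,(y+.5)/2.4-.5+140) for x,y in L]
B=lambda L:[((x+.5)/3.9-.5+290,(y+.5)/3.9-.5+140) for x,y in L]
show("box w",w,[(253,111),(323,111),(322,211),(258,211)],.046)
show("box t",t,B([(319,362),(425,368),(416,528),(311,523)]),.046)
show("tray w",w,[(400,31),(517,18),(508,229),(410,238)],.034)
show("tray t",t,B([(530,268),(703,261),(735,577),(560,590)]),.034)
show("plat t",t,A([(30,177),(141,178),(133,294),(22,294)]),.064)
show("mat t",t,A([(249,154),(330,157),(316,339),(233,335)]),.005)
for z in(.006,.01,.015):show("base t",t,B([(74,203),(228,216),(204,490),(50,478)]),z)
for p in[(454,76),(483,70),(455,102),(482,101),(455,130)]: print(pix2w(w,*p,.0115).round(4))
crop(w,60,0,210,200,3,"pics/c.png");crop(w,390,10,525,245,2.5,"pics/d.png")
a=cv2.imread("pics/c.png");b=cv2.imread("pics/d.png");o=np.zeros((600,800,3),np.uint8);o[:600,:450]=a;o[:587,460:460+337]=b[:587,:337];cv2.imwrite("pics/cd.png",o)
```

```text
box w [ 0.5122 -0.16  ] sides [np.float64(0.0647), np.float64(0.095), np.float64(0.064), np.float64(0.095)] yaw -3.13
box t [ 0.5096 -0.1581] sides [np.float64(0.0655), np.float64(0.0998), np.float64(0.064), np.float64(0.1005)] yaw -3.97
tray w [ 0.5275 -0.3256] sides [np.float64(0.1042), np.float64(0.1973), np.float64(0.1025), np.float64(0.197)] yaw 3.6
tray t [ 0.5259 -0.3228] sides [np.float64(0.1084), np.float64(0.1991), np.float64(0.1072), np.float64(0.2029)] yaw 3.29
plat t [0.5451 0.3455] sides [np.float64(0.1122), np.float64(0.1178), np.float64(0.1105), np.float64(0.1189)] yaw -1.15
mat t [0.5459 0.1521] sides [np.float64(0.0853), np.float64(0.1921), np.float64(0.0855), np.float64(0.1914)] yaw -3.42
base t [ 0.5805 -0.0173] sides [np.float64(0.0999), np.float64(0.1793), np.float64(0.0977), np.float64(0.1803)] yaw -4.85
base t [ 0.5796 -0.0173] sides [np.float64(0.0996), np.float64(0.1787), np.float64(0.0974), np.float64(0.1798)] yaw -4.85
base t [ 0.5786 -0.0173] sides [np.float64(0.0993), np.float64(0.1781), np.float64(0.097), np.float64(0.1792)] yaw -4.85
[ 0.5849 -0.3252  0.0115]
[ 0.589  -0.3533  0.0115]
[ 0.5606 -0.3276  0.0115]
[ 0.5603 -0.3545  0.0115]
[ 0.5334 -0.3291  0.0115]
```

View pics/cd.png

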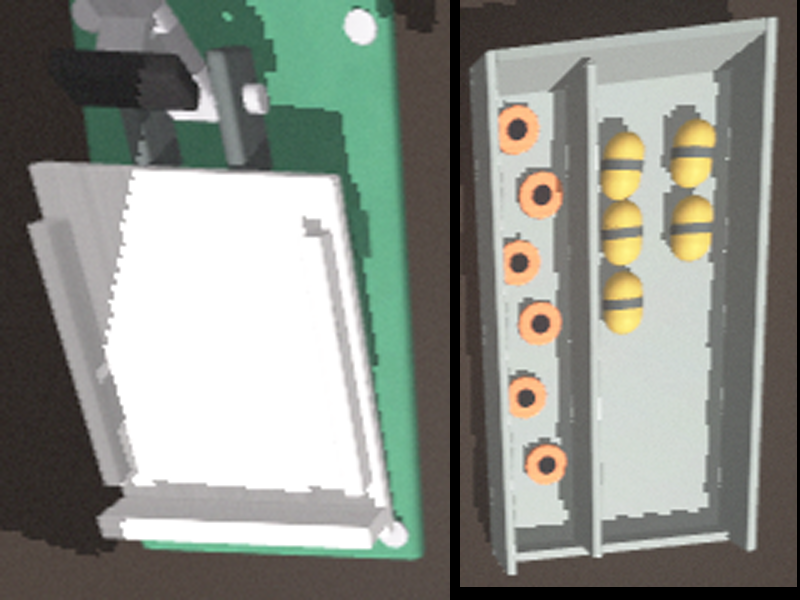

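```bash
python3 -m pendant '[0.021,-0.2,0,0,0,0,0.085,0.021,-0.2,0,0,0,0,0.085,0.021,-0.2,0,0,0,0,0.085,0.021,-0.2,0,0,0,0,0.085,0.021,-0.2,0,0,0,0,0.085]'
python3 -m pendant '[0,0,0,0,0,0,0.085,0,0,0,0,0,0,0.085,0,0,0,0,0,0,0.085]' | head -2
python3 - <<'E'
from h import *
w=snap("wrist","w2")
crop(w,0,0,640,300,1.25,"pics/w2c.png")
E
```

```text
time_s: 1.7
position: [0.507, -0.0068, 0.2964]
tool_rot: [[1.0, -0.02, -0.0], [-0.02, -1.0, 0.015], [-0.0, -0.015, -1.0]]
contact_force: [0.2, -0.2, -0.2]
width: 0.0848
grasp_force: 0.0
time_s: 1.95
position: [0.5072, -0.0111, 0.2963]
```

View pics/w2c.png

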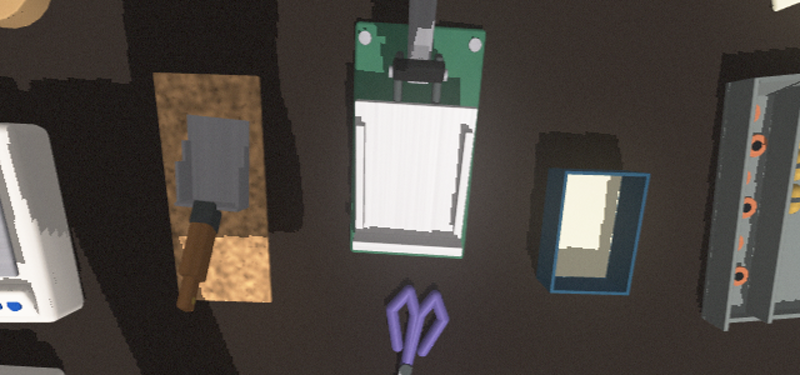

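The picture shows the bed between its guides, with inner guide edges at about (365,122) and (459,125) in view pixels. The ledge is at about row 243. The scoop's lip corners are at (186,115) and (248,120), and its handle end is at (186,306).

```bash
cat > m.py <<'E'
from h import *
from scipy.optimize import least_squares
c=np.cos(.26);s=np.sin(.26)
BS=np.array([[c,0,-s],[0,1,0],[s,0,c]]) # bed axes before yaw
def frame(q,z,S=np.eye(3)):
    return R.from_euler("z",q[2]).as_matrix()@S,np.array([q[0],q[1],z])
def fit(obs,z,q0,S=np.eye(3)):
    def res(q):
        M,o=frame(q,z,S); return np.concatenate([(w2pix(r,M@(np.array(p)/1e3)+o)[0]-uv)*w for r,p,uv,w in obs])
    f=least_squares(res,q0); return f.x,f.fun.reshape(-1,2).round(1)
E
python3 - <<'E'
from m import *
t=pickle.load(open("d0.pkl","rb"))["top"];w=pickle.load(open("w2.pkl","rb"))
V=lambda x,y:np.array([x/1.25-.1,y/1.25-.1])
B=lambda x,y:np.array([(x+.5)/3.9-.5+290,(y+.5)/3.9-.5+140])
one=np.ones(2);vo=np.array([0,1])
q,f=fit([(w,(40,36,12),V(365,122),one),(w,(40,-36,12),V(459,125),one),(w,(-40,36,12),V(361,232),one*.5),(w,(-40,-36,12),V(449,233),one*.5),(w,(-48,0,18),V(408,245),vo)],.038,[.55,-.02,-.08],BS)
print("bed",q[:2].round(4),np.degrees(q[2]).round(2),f.tolist())
M,o=frame(q,.038,BS)
print("top proj ledge",[(w2pix(t,M@np.array([x,y,z])/1e0*1e-3+o)[0]) for x,y,z in[(-48,36,18),(-48,-36,18)]])
u=B(155,95)
L=lambda a,l=136:M@(np.array([72,0,-18])+l*np.array([np.sin(a),0,np.cos(a)]))/1e3+o
g=[(np.linalg.norm(w2pix(t,L(a))[0]-u),a) for a in np.arange(-.05,.95,.01)];print("lever",min(g),L(min(g)[1]))
print([w2pix(t,L(a))[0].round(1).tolist() for a in(.5,.6,.7,.8,.9)],u)
q,f=fit([(w,(35,25,1.6),V(186,115),one),(w,(35,-25,1.6),V(248,119),one),(w,(-105,0,74),V(186,306),one*.5),(w,(-35,-25,30),V(248,209),one*.5)],.005,[.55,.15,-.1])
print("scoop",q[:2].round(4),np.degrees(q[2]).round(2),f.tolist())
M,o=frame(q,.005);print("grip",M@[-.075,0,.053]+o)
q,f=fit([(w,(95,42,5),V(154,73),one),(w,(95,-42,5),V(261,76),one),(w,(-95,-42,5),V(271,302),one)],.0,[.55,.15,-.1]);print("mat",q,f.tolist())
q,f=fit([(w,(48,32,46),V(552,169),one),(w,(48,-32,46),V(650,174),one),(w,(-48,-32,46),V(629,295),one),(w,(-48,32,46),V(552,291),one)],.0,[.51,-.15,-.05]);print("box",q[:2],np.degrees(q[2]),f.tolist())
E
```

```text
bed [ 0.5616 -0.0136] -3.88 [[-3.4, 1.2], [2.7, 2.2], [0.4, -1.8], [1.3, -0.7], [-0.0, -2.6]]
top proj ledge [array([307.31373422, 252.3863133 ]), array([337.14224839, 254.39616213])]
lever (np.float64(1.909038247203118), np.float64(0.7300000000000001)) [ 0.69706507 -0.02276908  0.16036807]
[[326.6, 174.7], [327.0, 169.7], [327.4, 165.0], [327.7, 160.9], [328.1, 157.2]] [329.37179487 163.98717949]
scoop [0.5752 0.1445] -5.56 [[0.5, -0.6], [0.3, -0.1], [1.7, 1.0], [-3.4, 0.5]]
grip [0.500595   0.15173736 0.058     ]
mat [ 0.54705213  0.15136388 -0.06507677] [[0.4, -0.8], [-0.7, 0.2], [0.4, 0.7]]
box [ 0.51318849 -0.15799929] -0.9594300661365274 [[6.2, 2.2], [-3.8, -2.5], [-0.4, -1.7], [-2.1, 1.9]]
```

Run:
```python
from m import *
t=pickle.load(open("d0.pkl","rb"))["top"];w=pickle.load(open("w2.pkl","rb"))
M,o=frame([.5610,-.0140,np.radians(-4.2)],.038,BS)
segs=[]
for y in(36,-36):
    segs+=[((-40,y,0),(40,y,0)),((-40,y,12),(40,y,12))]
segs+=[((-48,36,0),(-48,-36,0)),((-48,36,18),(-48,-36,18)),((-48,0,46),(48,0,46))]
ims=[]
for r,x0,y0,x1,y1,k in((w,275,70,395,215,4),(t,300,205,355,275,5.5)):
    im=cv2.resize(r["pixels"][y0:y1,x0:x1],None,fx=k,fy=k,interpolation=cv2.INTER_CUBIC)
    for i,(a,b) in enumerate(segs[:6]):
        p=[(w2pix(r,M@np.array(q)/1e3+o)[0]-[x0,y0]+.5)*k-.5 for q in(a,b)]
        cv2.line(im,*[tuple(int(v) for v in q) for q in p],[(0,0,255),(255,0,0)][i%2],1,cv2.LINE_AA)
    ims.append(im)
H=max(i.shape[0] for i in ims);cv2.imwrite("pics/e.png",np.hstack([np.vstack([i,np.zeros((H-i.shape[0],i.shape[1],3),np.uint8)]) for i in ims]))
```

```text
(no output)
```

View pics/e.png

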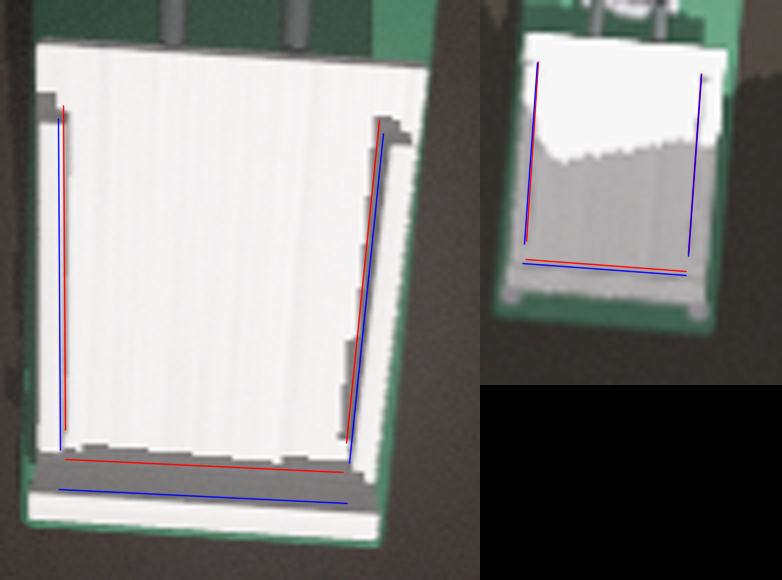

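The overlay shows the guides match. The ledge sits about 1 to 2 mm closer to the robot than drawn, so I take bed = (0.5595, -0.014), yaw -4.4°. Next I fetch the box.

```bash
cat >> m.py <<'E'
D=np.diag([1.,-1,-1])
BED,BO=frame([.5595,-.014,np.radians(-4.4)],.038,BS)
def bed(p): return BED@(np.array(p)/1e3)+BO
def lev(a): return bed(np.array([72,0,-18])+136*np.array([np.sin(a),0,np.cos(a)]))
def tool(yaw,pitch=0): # pitch>0: lip/tool x up
    return R.from_euler("ZY",[yaw,-pitch],degrees=True).as_matrix()@D
E
python3 - <<'E'
from m import *
# check box unmoved: same look from w2 reading via top image compare
r=snap("top");t=pickle.load(open("d0.pkl","rb"))["top"]
for n,(x0,y0,x1,y1) in dict(box=(366,228,402,280),scoop=(236,200,280,284)).items():
    print(n,np.abs(r["pixels"][y0:y1,x0:x1].astype(int)-t["pixels"][y0:y1,x0:x1]).mean())
print(delta([.5115,-.159,.15],tool(-3.3)),delta([.5115,-.159,.033],tool(-3.3)))
E
```

```text
box 26.683404558404558
scoop 49.568722943722946
(array([0.0084, 0.1494, 0.1445]), array([-0.73,  0.03,  1.68])) (array([0.0084, 0.1509, 0.2615]), array([-0.73,  0.03,  1.68]))
```

```bash
python3 -m pendant '[0.008,0.149,0.14,-0.7,0,1.7,0.085,0.008,0.149,0.14,-0.7,0,1.7,0.085,0.008,0.149,0.14,-0.7,0,1.7,0.085,0.008,0.149,0.14,-0.7,0,1.7,0.085,0.008,0.149,0.14,-0.7,0,1.7,0.085]' >/dev/null
python3 -m pendant '[0.008,0.001,0.005,0,0,0,0.085,0,0,0,0,0,0,0.085,0,0,0,0,0,0,0.085]' |head -3
python3 - <<'E'
from m import *
w=snap("wrist","w3"); cv2.imwrite("pics/w3.png",w["pixels"])
# blue box segmentation vs predicted rim
M,o=frame([.5115,-.159,np.radians(-3.3)],0)
print(w2pix(w,[M@np.array(p)/1e3+o for p in[(48,32,46),(48,-32,46),(-48,-32,46),(-48,32,46)]]).round())
print(delta([.5115,-.159,.033],tool(-3.3)))
E
```

```text
time_s: 2.72
position: [0.5108, -0.1576, 0.1549]
tool_rot: [[0.998, -0.057, -0.002], [-0.057, -0.998, 0.002], [-0.002, -0.001, -1.0]]
[[272. 166.]
 [378. 166.]
 [372. 308.]
 [278. 308.]]
(array([-0.0003,  0.0019,  0.1226]), array([-0.05, -0.04,  0.09]))
```

View pics/w3.png

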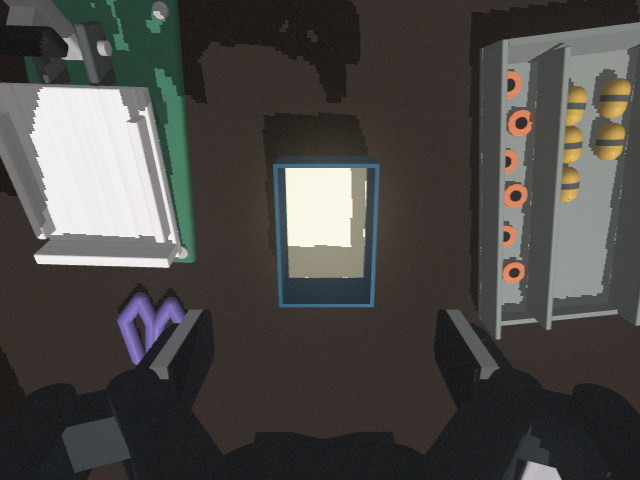

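The rim is at (274,165), (379,165), (374,306), (280,306). That is within 2 px of the prediction, so I descend and grip.

```bash
python3 -m pendant '[0,0.001,0.04,0,0,0,0.085,0,0.001,0.075,0,0,0,0.085,0,0.001,0.1,0,0,0,0.085,0,0.001,0.115,0,0,0,0.085,0,0.001,0.122,0,0,0,0.085]' >/dev/null
python3 -m pendant '[0,0,0,0,0,0,0.085,0,0,0,0,0,0,0.07,0,0,0,0,0,0,0.06,0,0,0,0,0,0,0.055,0,0,0,0,0,0,0.055]' 30
python3 -m pendant '[0,0,0,0,0,0,0.055,0,0,0,0,0,0,0.055,0,0,0,0,0,0,0.055]'
```

```text
time_s: 3.6
position: [0.5138, -0.1579, 0.0346]
tool_rot: [[0.999, -0.054, 0.004], [-0.054, -0.999, -0.0], [0.004, -0.0, -1.0]]
contact_force: [-1.1, 1.1, 6.6]
width: 0.0635
grasp_force: 34.8
time_s: 3.85
position: [0.5138, -0.1579, 0.0346]
tool_rot: [[0.999, -0.054, 0.004], [-0.054, -0.999, 0.0], [0.004, -0.0, -1.0]]
contact_force: [-0.4, 0.5, 7.5]
width: 0.0636
grasp_force: 34.8
```

```bash
python3 -m pendant '[0,0,-0.03,0,0,0,0.055,0,0,-0.06,0,0,0,0.055,0,0,-0.09,0,0,0,0.055,0,0,-0.12,0,0,0,0.055,0,0,-0.14,0,0,0,0.055]'
python3 - <<'E'
from m import *
T=BED@D
print(delta(bed([6,0,110]),T), "bed yaw/tilt",bed([6,0,37]))
E
```

```text
time_s: 4.27
position: [0.5131, -0.1581, 0.1762]
tool_rot: [[0.998, -0.055, 0.004], [-0.055, -0.998, -0.0], [0.004, 0.0, -1.0]]
contact_force: [0.9, -0.8, -0.8]
width: 0.0635
grasp_force: 33.9
(array([ 0.0159, -0.1469,  0.0304]), array([-0.16, 14.66,  1.25])) bed yaw/tilt [ 0.5557973  -0.01371509  0.07529891]
```

```bash
python3 -m pendant '[0.004,-0.03,0,0,3,0,0.055,0.008,-0.06,0,0,6,0,0.055,0.012,-0.09,0,0,9,1,0.055,0.016,-0.12,0.01,0,12,1.2,0.055,0.016,-0.147,0.02,-0.2,14.7,1.2,0.055]' >/dev/null
python3 -m pendant '[0,0,0,0,0,0,0.055,0,0,0,0,0,0,0.055,0,0,0,0,0,0,0.055]'
python3 - <<'E'
from m import *
T=BED@D
print(delta(bed([6,0,37]),T))
E
```

```text
time_s: 4.93
position: [0.5359, -0.028, 0.1536]
tool_rot: [[0.966, -0.053, 0.254], [-0.053, -0.999, -0.007], [0.254, -0.007, -0.967]]
contact_force: [0.3, -0.4, -0.2]
width: 0.0636
grasp_force: 33.9
(array([-0.0015, -0.0148,  0.0807]), array([-0.7 ,  0.16,  1.21]))
```

```bash
python3 -m pendant '[0,-0.0148,0,-0.7,0,1.2,0.055,0,-0.0148,0.01,-0.7,0,1.2,0.055,0,-0.0148,0.03,-0.7,0,1.2,0.055,0,-0.0148,0.04,-0.7,0.1,1.2,0.055]' >/dev/null
python3 -m pendant '[0,0,0,0,0,0,0.055,0,0,0,0,0,0,0.055]'
python3 - <<'E'
from m import *
T=BED@D
print(delta(bed([6,0,37]),T))
E
```

```text
time_s: 5.43
position: [0.5451, -0.0289, 0.113]
tool_rot: [[0.966, -0.054, 0.253], [-0.054, -0.999, -0.007], [0.253, -0.007, -0.967]]
contact_force: [0.3, 0.1, -0.4]
width: 0.0635
grasp_force: 33.9
(array([ 0.    , -0.0154,  0.0391]), array([-0.71,  0.25,  1.17]))
```

```bash
python3 -m pendant '[0,-0.008,0,0,0,0,0.055,0,-0.015,0,0,0,0,0.055,0,-0.015,0,0,0,0,0.055]' |head -2;python3 - <<'E'
from m import *
from plant import bot
print(bot.get_state()["qpos"].round(2))
T=BED@D
print(delta(bed([6,0,37]),T))
E
```

```text
time_s: 5.68
position: [0.5463, -0.0207, 0.115]
[ -2.5   15.08 -21.55  38.5    0.64 179.94]
(array([-0.0013, -0.0069,  0.0408]), array([-1.13,  0.04,  1.89]))
```

The last joint sits at its 180° limit, so from here on I'll use the half-turned grasp. First I set the box down here with its small yaw error, which fits the play. Then I flip the tool and square the box up.

```bash
python3 -m pendant '[0,-0.007,0.005,-1,0,-1.2,0.055,0,-0.007,0.015,-1,0,-1.2,0.055,0,-0.007,0.022,-1,0,-1.2,0.055,0,-0.007,0.028,-1,0,-1.2,0.055,0,-0.007,0.028,-1,0,-1.2,0.055]' ;python3 - <<'E'
from m import *
from plant import bot
print(bot.get_state()["qpos"].round(2))
T=BED@D
print(delta(bed([6,0,37]),T))
E
```

```text
time_s: 6.1
position: [0.5519, -0.0149, 0.0849]
tool_rot: [[0.968, -0.023, 0.251], [-0.019, -1.0, -0.017], [0.251, 0.012, -0.968]]
contact_force: [-0.7, 0.0, -1.2]
width: 0.0631
grasp_force: 33.9
[ -1.2   18.05 -22.7   34.68  -0.68 179.94]
(array([ 0.0013, -0.0014,  0.0102]), array([-0.14,  0.31,  3.16]))
```

```bash
python3 -m pendant '[0.001,-0.001,0.003,0,0,0,0.055,0.001,-0.001,0.006,0,0,0,0.055,0.001,-0.001,0.009,0,0.3,0,0.055,0.001,-0.001,0.0095,0,0.3,0,0.055]'|grep -E 'pos|forc'
python3 -m pendant '[0,0,0.0005,0,0,0,0.055,0,0,0.001,0,0,0,0.055]'|grep -E 'pos|forc'
python3 - <<'E'
from m import *
T=BED@D
print(delta(bed([6,0,37]),T))
E
```

```text
position: [0.5562, -0.0149, 0.0775]
contact_force: [-0.1, -1.1, -0.7]
grasp_force: 33.9
position: [0.5567, -0.0148, 0.0772]
contact_force: [-0.1, 0.4, -0.8]
grasp_force: 33.9
(array([-0.0014, -0.0011,  0.0016]), array([-0.17, -0.2 ,  3.17]))
```

```bash
python3 -m pendant '[-0.001,-0.001,0.001,0,0,0,0.055,-0.002,-0.001,0.002,0,0,0,0.055,-0.002,-0.001,0.003,0,0,0,0.055,-0.002,-0.001,0.003,0,0,0,0.055]'|grep -E 'pos|forc'
python3 -m pendant '[0,0,0.001,0,0,0,0.055,0,0,0.001,0,0,0,0.055]'|grep -E 'pos|forc'
python3 -m pendant '[0,0,0.001,0,0,0,0.055,0,0,0.001,0,0,0,0.055]'|grep -E 'pos|forc'
```

```text
position: [0.5554, -0.0143, 0.0735]
contact_force: [0.3, -0.3, -0.9]
grasp_force: 33.9
position: [0.5559, -0.0143, 0.073]
contact_force: [-1.2, 0.4, 1.7]
grasp_force: 34.1
position: [0.5559, -0.0143, 0.0729]
contact_force: [-6.1, 0.9, 10.6]
grasp_force: 35.3
```

```bash
python3 -m pendant '[0,0,-0.001,0,0,0,0.055,-0.001,0,-0.001,0,0,0,0.055,-0.002,0,-0.001,0,0,0,0.055,-0.002,0,-0.001,0,0,0,0.055]'|grep -E 'pos|forc'
python3 -m pendant '[-0.001,0,0,0,0,0,0.055,-0.001,0,0,0,0,0,0.055]'|grep -E 'pos|forc'
python3 -m pendant '[-0.001,0,0,0,0,0,0.055,-0.001,0,0,0,0,0,0.055]'|grep -E 'pos|forc'
```

```text
position: [0.5545, -0.0143, 0.0726]
contact_force: [0.3, -0.5, 2.9]
grasp_force: 34.2
position: [0.5535, -0.0143, 0.0724]
contact_force: [-0.1, 0.2, 2.2]
grasp_force: 34.2
position: [0.5531, -0.0143, 0.0723]
contact_force: [2.8, -0.7, 2.1]
grasp_force: 34.0
```

```bash
python3 -m pendant '[0,0,0,0,0,0,0.085,0,0,0,0,0,0,0.085,0,0,0,0,0,0,0.085,0,0,-0.02,0,0,0,0.085,0,0,-0.05,0,0,0,0.085]' >/dev/null
python3 -m pendant '[0,0,-0.04,0,0,0,0.085,0,0,-0.08,0,0,0,0.085,0,0,-0.12,0,-5,0,0.085,0,0,-0.15,0,-11,0,0.085,0,0,-0.17,0,-15,0,0.085]'|grep -A1 -E 'pos'
for i in 1 2 3 4 5; do python3 -m pendant '[0,0,0,0,0,-7,0.085,0,0,0,0,0,-14,0.085,0,0,0,0,0,-21,0.085,0,0,0,0,0,-28,0.085,0,0,0,0,0,-35,0.085]'>/dev/null; done; python3 -m pendant '[0,0,0,0,0,-2,0.085]'
python3 - <<'E'
from m import *
from plant import bot
print(bot.get_state()["qpos"].round(2))
F=np.diag([-1.,-1,1])
print(delta(bed([0,0,130]),BED@D@F))
E
```

```text
position: [0.4931, -0.0125, 0.2868]
tool_rot: [[1.0, -0.019, -0.002], [-0.019, -1.0, -0.01], [-0.001, 0.01, -1.0]]
time_s: 10.93
position: [0.4942, -0.0126, 0.2834]
tool_rot: [[-0.998, 0.067, -0.001], [0.067, 0.998, -0.01], [0.0, -0.01, -1.0]]
contact_force: [0.3, 0.4, -0.1]
width: 0.085
grasp_force: 0.0
[-1.13 12.47  3.8  81.39 -0.56  2.7 ]
(array([-0.0319,  0.0044,  0.1198]), array([ -0.49, -14.92,   0.64]))
```

```bash
python3 -m pendant '[-0.01,0.004,0,-0.3,-5,0.6,0.085,-0.02,0.004,0.02,-0.4,-10,0.6,0.085,-0.03,0.004,0.05,-0.5,-15,0.6,0.085,-0.032,0.004,0.08,-0.5,-15,0.6,0.085,-0.032,0.004,0.11,-0.5,-15,0.6,0.085]' >/dev/null
python3 -m pendant '[0,0,0,0,0,0,0.085,0,0,0,0,0,0,0.085]'|grep -A1 -E 'pos'
python3 - <<'E'
from m import *
F=np.diag([-1.,-1,1])
print(delta(bed([0,0,36]),BED@D@F))
E
```

```text
position: [0.5252, -0.0119, 0.1723]
tool_rot: [[-0.964, 0.081, 0.254], [0.078, 0.997, -0.021], [-0.255, -0.0, -0.967]]
(array([0.0011, 0.0007, 0.1027]), array([-0.06, -0.12, -0.22]))
```

```bash
python3 -m pendant '[0.001,0.001,0.03,0,0,0,0.085,0.001,0.001,0.06,0,0,0,0.085,0.001,0.001,0.085,0,0,0,0.085,0.001,0.001,0.098,0,0,0,0.085,0.001,0.001,0.102,0,0,0,0.085]' >/dev/null
python3 -m pendant '[0,0,0,0,0,0,0.085,0,0,0,0,0,0,0.075,0,0,0,0,0,0,0.068,0,0,0,0,0,0,0.06,0,0,0,0,0,0,0.06]' 20|grep -E 'pos|for|wid'
python3 -m pendant '[0.001,0,0,0,0,0,0.06,0.002,0,0,0,0,0,0.06,0.002,0,0,0,0,0,0.06]' |grep -E 'pos|for|wid'
python3 - <<'E'
from m import *
F=np.diag([-1.,-1,1])
print(delta(bed([0,0,36]),BED@D@F))
E
```

```text
position: [0.5542, -0.013, 0.0778]
contact_force: [-1.8, 0.7, 5.4]
width: 0.0643
grasp_force: 21.5
position: [0.554, -0.013, 0.0777]
contact_force: [2.1, -0.4, 6.9]
width: 0.0644
grasp_force: 21.1
(array([ 0.0048, -0.0006,  0.0038]), array([-0.04,  0.64, -0.24]))
```

```bash
python3 -m pendant '[0.002,0,-0.002,0,0,0,0.06,0.004,0,-0.003,0,0,0,0.06,0.005,0,-0.003,0,0,0,0.06,0.005,0,-0.003,0,0,0,0.06]' |grep -E 'pos|for|wid'
python3 - <<'E'
from m import *
F=np.diag([-1.,-1,1])
print(delta(bed([0,0,36]),BED@D@F))
E
```

```text
position: [0.5501, -0.013, 0.0799]
contact_force: [6.6, -1.9, 3.1]
width: 0.0638
grasp_force: 21.8
(array([ 0.0017, -0.0003,  0.0069]), array([-0.08,  0.84, -0.28]))
```

```bash
python3 -m pendant '[0,0,0,0,0,0,0.085,0,0,0,0,0,0,0.085,0,0,0,0,0,0,0.085,0,0,-0.01,0,0,0,0.085,0,0,-0.03,0,0,0,0.085]' >/dev/null
python3 -m pendant '[0,0,-0.04,0,0,0,0.085,0,0,-0.08,0,0,0,0.085,0,0,-0.12,0,5,0,0.085,0,0,-0.15,0,11,0,0.085,0,0,-0.16,0,15,0,0.06]'|grep -A1 -E 'pos'
python3 - <<'E'
from m import *
F=np.diag([-1.,-1,1])
snap("wrist","w4")
p=lev(.73);print(p,delta(p+[0,0,.07],tool(-4.4)@F))
w=pickle.load(open("w4.pkl","rb"))
crop(w,150,20,490,275,2.3,"pics/w4c.png")
E
```

```text
position: [0.4947, -0.0082, 0.265]
tool_rot: [[-0.997, 0.08, 0.003], [0.08, 0.997, 0.001], [-0.003, 0.001, -1.0]]
[ 0.69489983 -0.02441845  0.16036807] (array([-1.985e-01, -1.000e-04,  3.640e-02]), array([ 0.04, -0.02, -0.22]))
```

View pics/w4c.png

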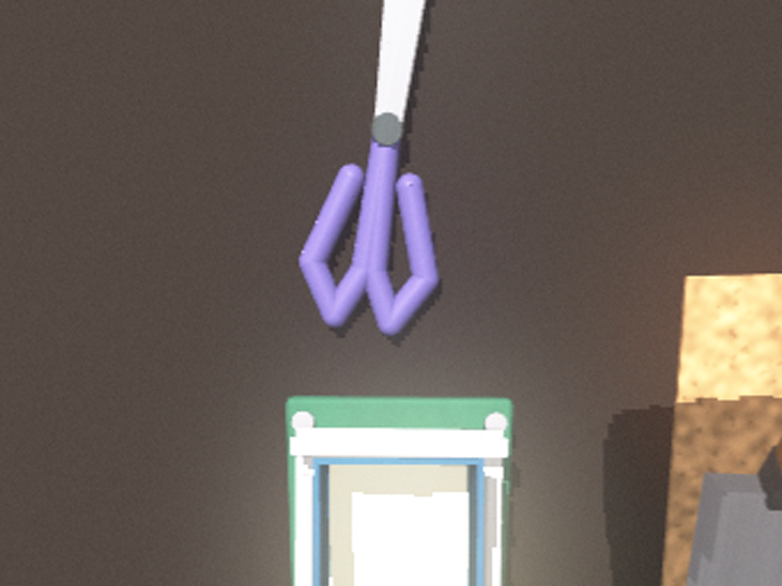

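The box sits square in the cradle against the ledge, with rim corners at (316,462) and (482,462) in the crop. Next is the lever, so I pin down its angle from the red blobs.

Run:
```python
from m import *
d=pickle.load(open("d0.pkl","rb"))
for n in("top","side"):
    r=d[n];p=r["pixels"].astype(int)
    m=((p[...,2]>150)&(p[...,1]<90)&(p[...,0]<90)).astype(np.uint8)
    k,l,s,c=cv2.connectedComponentsWithStats(m)
    for i in range(1,k):
        if s[i,4]>40: print(n,c[i].round(1),s[i])
    print({a:w2pix(r,lev(a))[0].round(1).tolist() for a in(.65,.7,.75,.8,.85)})
```

```text
top [329.5 164. ] [326 155   8  19 132]
top [616.6 301.2] [594 297  46   9  84]
{0.65: [327.9, 168.2], 0.7: [328.1, 166.0], 0.75: [328.3, 163.8], 0.8: [328.5, 161.8], 0.85: [328.7, 159.9]}
side [482.1 158.9] [466 150  24  21 130]
side [272.8 200.3] [267 192  12  18 118]
{0.65: [275.8, 200.8], 0.7: [274.3, 200.8], 0.75: [272.8, 201.0], 0.8: [271.4, 201.2], 0.85: [270.0, 201.6]}
```

```bash
python3 -m pendant '[-0.04,0,0,0,0,0,0.05,-0.08,0,0,0,0,0,0.05,-0.12,0,0.01,0,0,0,0.05,-0.16,0,0.02,0,0,0,0.05,-0.195,0,0.035,0,0,0,0.05]' >/dev/null
python3 -m pendant '[0,0,0,0,0,0,0.05,0,0,0,0,0,0,0.05]'|grep -A1 -E 'pos'
```

```text
position: [0.6896, -0.0241, 0.2188]
tool_rot: [[-0.997, 0.081, -0.008], [0.081, 0.997, 0.001], [0.008, -0.0, -1.0]]
```

Run:
```python
from m import *
F=np.diag([-1.,-1,1])
p=lev(.75);print(p,delta(p+[0,-.001,0.003],tool(-4.4)@F))
for a in (.6,.45,.3,.15,0,-.03): print(a,lev(a).round(4),(lev(a)-p).round(4))
```

```text
[ 0.6973053  -0.02460354  0.15911205] (array([-0.0083, -0.0009,  0.0566]), array([-0.01, -0.48, -0.23]))
0.6 [ 0.6787 -0.0232  0.1673] [-0.0186  0.0014  0.0082]
0.45 [ 0.6591 -0.0217  0.1727] [-0.0382  0.0029  0.0136]
0.3 [ 0.6389 -0.0201  0.175 ] [-0.0584  0.0045  0.0159]
0.15 [ 0.6186 -0.0185  0.1743] [-0.0787  0.0061  0.0152]
0 [ 0.5986 -0.017   0.1705] [-0.0987  0.0076  0.0114]
-0.03 [ 0.5947 -0.0167  0.1694] [-0.1026  0.0079  0.0103]
```

```bash
python3 -m pendant '[-0.008,-0.001,0,0,0,0,0.05,-0.008,-0.001,0.02,0,0,0,0.05,-0.008,-0.001,0.038,0,0,0,0.05,-0.008,-0.001,0.05,0,0,0,0.05,-0.008,-0.001,0.056,0,0,0,0.05]' >/dev/null
python3 -m pendant '[0,0,0,0,0,0,0.03,0,0,0,0,0,0,0.02,0,0,0,0,0,0,0.01,0,0,0,0,0,0,0.01,0,0,0,0,0,0,0.01]' 25
```

```text
time_s: 15.23
position: [0.699, -0.0264, 0.1715]
tool_rot: [[-0.997, 0.081, 0.005], [0.081, 0.997, -0.001], [-0.005, -0.0, -1.0]]
contact_force: [-1.1, -2.9, 4.9]
width: 0.0171
grasp_force: 30.1
```

```bash
python3 -m pendant '[0.0095,0,-0.0045,0,0,0,0.01,0.0187,0,-0.008,0,0,0,0.01,0.0285,0,-0.011,0,0,0,0.01,0.0383,0,-0.0136,0,0,0,0.01,0.0485,0,-0.015,0,0,0,0.01]' |grep -E 'pos|force|wid'
python3 -m pendant '[0.01,0,-0.0009,0,0,0,0.01,0.02,0,-0.0009,0,0,0,0.01,0.03,0,-0.0002,0,0,0,0.01,0.037,0,0.001,0,0,0,0.01,0.042,0,0.0015,0,0,0,0.01]' |grep -E 'pos|force|wid'
python3 -m pendant '[0,0,0,0,0,0,0.01,0.001,0,0,0,0,0,0.01]' |grep -E 'pos|force|wid'
```

```text
position: [0.652, -0.0223, 0.1858]
contact_force: [3.8, -1.3, -0.2]
width: 0.0175
grasp_force: 29.3
position: [0.6101, -0.0187, 0.1852]
contact_force: [2.9, -1.4, 4.0]
width: 0.0173
grasp_force: 29.9
position: [0.6089, -0.0185, 0.185]
contact_force: [2.6, -1.6, 6.3]
width: 0.0175
grasp_force: 30.1
```

```bash
for i in 1 2 3 4; do python3 -m pendant '[0.0015,0,0.0005,0,0,0,0.01,0.003,0,0.001,0,0,0,0.01,0.003,0,0.001,0,0,0,0.01]' |grep -E 'pos|t_force'; done
```

```text
position: [0.6063, -0.0183, 0.1844]
contact_force: [1.9, -1.0, 8.9]
position: [0.6035, -0.0181, 0.1838]
contact_force: [0.7, -1.3, 10.3]
position: [0.6006, -0.0179, 0.1831]
contact_force: [0.5, -1.3, 11.0]
position: [0.5976, -0.0176, 0.1823]
contact_force: [-1.1, -1.7, 12.8]
```

```bash
for i in 1 2 3; do python3 -m pendant '[0.001,0,0,0,0,0,0.01,0.002,0,0,0,0,0,0.01,0.002,0,0,0,0,0,0.01]' |grep -E 'pos|t_force'; done
```

```text
position: [0.5953, -0.0174, 0.1817]
contact_force: [1.0, -1.1, 9.8]
position: [0.5931, -0.0172, 0.1811]
contact_force: [1.5, -1.4, 8.8]
position: [0.5908, -0.017, 0.1804]
contact_force: [1.7, -0.7, 7.4]
```

```bash
cat > ang.py <<'E'
from m import *
from plant import bot
s=bot.get_state();p=BED.T@(s["position"]-BO)*1e3-[72,0,-18];print("angle",np.arctan2(p[0],p[2]).round(3),"r",np.hypot(p[0],p[2]).round(1),s["contact_force"].round(1))
E
python3 ang.py
for i in 1 2; do python3 -m pendant '[0.001,0,0,0,0,0,0.01,0.002,0,0,0,0,0,0.01,0.002,0,0,0,0,0,0.01]' |grep -E 'pos|t_force'; done; python3 ang.py
```

```text
angle -0.034 r 147.6 [ 1.7 -0.7  7.4]
position: [0.588, -0.0167, 0.1796]
contact_force: [0.4, -0.9, 5.5]
position: [0.5851, -0.0165, 0.1787]
contact_force: [2.8, -0.2, 4.1]
angle -0.074 r 147.7 [ 2.8 -0.2  4.1]
```

```bash
python3 - <<'E'
from m import *
for P in([.699,-.0264,.1715],[.652,-.0223,.1858],[.6101,-.0187,.1852],[.5976,-.0176,.1823]):
    p=BED.T@(np.array(P)-BO)*1e3-[72,0,-18];print(np.arctan2(p[0],p[2]).round(3),np.hypot(p[0],p[2]).round(1))
E
python3 -m pendant '[0.001,0,0,0,0,0,0.01,0.002,0,0,0,0,0,0.01,0.002,0,0,0,0,0,0.01]' |grep -E 'pos|t_force'
```

```text
0.721 147.9
0.387 147.9
0.101 147.9
0.014 147.6
position: [0.5838, -0.0164, 0.1783]
contact_force: [5.5, -0.3, 1.0]
```

```bash
python3 -m pendant '[0,0,0,0,0,0,0.05,0,0,0,0,0,0,0.05,0,0,-0.02,0,0,0,0.05,0,0,-0.05,0,0,0,0.05,0,0,-0.09,0,0,0,0.05]' |grep -E 'pos|t_force|wid'
python3 -m pendant '[0,0.04,-0.02,0,0,0,0.05,0.02,0.08,-0.02,0,0,0,0.05,0.05,0.12,-0.02,0,0,0,0.05,0.08,0.15,-0.02,0,0,0,0.05,0.1,0.17,-0.02,0,0,0,0.05]' >/dev/null
python3 -m pendant '[0,0,0,0,0,0,0.05,0,0,0,0,0,0,0.05]'|grep -A1 -E 'pos'
cat > red.py <<'E'
from m import *
for n in("top","side"):
    r=snap(n,"lv_"+n);p=r["pixels"].astype(int)
    m=((p[...,2]>130)&(p[...,1]<90)&(p[...,0]<90)).astype(np.uint8)
    k,l,s,c=cv2.connectedComponentsWithStats(m)
    for i in range(1,k):
        if s[i,4]>25: print(n,c[i].round(1),s[i])
    print({a:w2pix(r,lev(a))[0].round(1).tolist() for a in(-.06,-.03,0,.03,.06)})
E
python3 red.py
```

```text
position: [0.5796, -0.0161, 0.265]
contact_force: [0.5, -0.2, 0.7]
width: 0.0498
position: [0.4951, 0.1618, 0.2878]
tool_rot: [[-0.997, 0.076, -0.001], [0.076, 0.997, -0.001], [0.001, -0.001, -1.0]]
top [325.3 205.1] [321 202   9   8  55]
top [602.7 281.5] [594 244  37  60 124]
{-0.06: [324.6, 208.6], -0.03: [324.7, 206.8], 0: [324.9, 204.9], 0.03: [325.0, 203.1], 0.06: [325.2, 201.3]}
side [475.6 168.9] [462 150  28  40 537]
side [299.2 210.9] [295 203  10  17 133]
{-0.06: [301.2, 213.2], -0.03: [300.1, 212.2], 0: [299.0, 211.3], 0.03: [297.9, 210.4], 0.06: [296.7, 209.5]}
```

The lever reads 0 in both cameras, so it is shut on a box that is fully home. Next is the scoop, after a fresh look because it may have been knocked.

```bash
python3 -m pendant '[-0.03,0,0,0,0,0,0.05,-0.06,0,0,0,0,0,0.05,-0.1,0,0,0,0,0,0.05,-0.1,0,0,0,0,0,0.05,-0.1,0,0,0,0,0,0.05]' >/dev/null
python3 - <<'E'
from m import *
w=snap("wrist","w5");crop(w,120,0,520,300,2,"pics/w5c.png")
M,o=frame([.5752,.1445,np.radians(-5.56)],.005)
print([((w2pix(w,M@np.array(p)/1e3+o)[0]-[120,0])*2).round().tolist() for p in[(35,25,1.6),(35,-25,1.6),(-35,-25,30),(-35,25,30),(-105,0,74),(-75,0,53)]])
E
```

```text
[[442.0, 408.0], [348.0, 407.0], [342.0, 275.0], [448.0, 276.0], [394.0, 97.0], [395.0, 182.0]]
```

View pics/w5c.png

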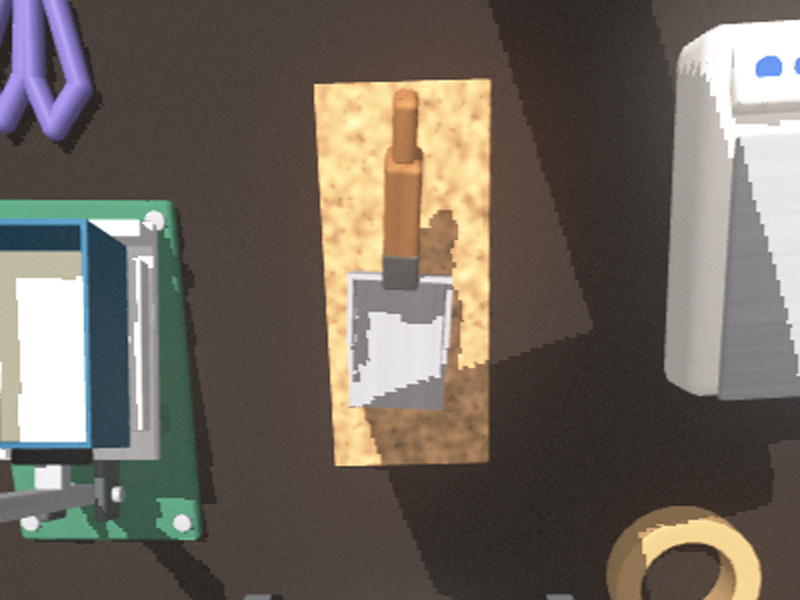

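The scoop is still in place: lip corners at (350,407) and (443,410), handle end at (406,92), back wall corners at (348,274) and (453,277). I'll refit with these.

Run:
```python
from m import *
F=np.diag([-1.,-1,1])
w=pickle.load(open("w5.pkl","rb"));V=lambda x,y:np.array([x/2+120-.25,y/2-.25]);one=np.ones(2)
q,f=fit([(w,(35,25,1.6),V(443,410),one),(w,(35,-25,1.6),V(350,408),one),(w,(-35,-25,30),V(348,274),one),(w,(-35,25,30),V(453,276),one),(w,(-105,0,74),V(405,92),one)],.005,[.575,.145,-.1])
print(q[:2],np.degrees(q[2]),f.tolist())
M,o=frame(q,.005);g=M@[-.075,0,.053]+o;print(g)
print(delta(g+[0,0,.06],tool(np.degrees(q[2]))@F))
```

```text
[0.57465136 0.14607607] -6.790101694989285 [[0.4, -0.7], [0.1, -1.3], [-0.3, -0.6], [0.2, 0.2], [-0.2, 1.6]]
[0.50017741 0.1549435  0.058     ]
(array([ 0.0974, -0.0034,  0.1684]), array([-0.07, -0.14,  1.99]))
```

```bash
python3 -m pendant '[0.03,-0.001,0.03,0,0,1,0.05,0.06,-0.002,0.06,0,0,2,0.05,0.09,-0.003,0.09,0,0,2,0.05,0.0974,-0.0034,0.13,0,0,2,0.05,0.0974,-0.0034,0.165,0,0,2,0.05]' >/dev/null
python3 -m pendant '[0,0,0,0,0,0,0.05,0,0,0,0,0,0,0.05]'|grep -A1 -E 'pos'
python3 - <<'E'
from m import *
F=np.diag([-1.,-1,1])
print(delta([.5002,.1549,.058],tool(-6.8)@F))
E
```

```text
position: [0.4983, 0.1558, 0.1234]
tool_rot: [[-0.993, 0.116, -0.001], [0.116, 0.993, -0.001], [0.001, -0.001, -1.0]]
(array([-0.0021, -0.0006,  0.0654]), array([-0.06, -0.08,  0.15]))
```

```bash
python3 -m pendant '[-0.002,-0.0006,0.02,0,0,0,0.05,-0.002,-0.0006,0.04,0,0,0,0.05,-0.002,-0.0006,0.055,0,0,0,0.05,-0.002,-0.0006,0.064,0,0,0,0.05,-0.002,-0.0006,0.065,0,0,0,0.04]' >/dev/null
python3 -m pendant '[0,0,0,0,0,0,0.03,0,0,0,0,0,0,0.02,0,0,0,0,0,0,0.008,0,0,0,0,0,0,0.008,0,0,0,0,0,0,0.008]' 100
python3 -m pendant '[0,0,0,0,0,0,0.008,0,0,0,0,0,0,0.008,0,0,0,0,0,0,0.008]' | grep -E 'pos|forc|wid'
```

```text
time_s: 21.72
position: [0.5038, 0.1562, 0.0604]
tool_rot: [[-0.993, 0.115, 0.006], [0.115, 0.993, 0.001], [-0.005, 0.002, -1.0]]
contact_force: [-2.0, 0.7, 7.0]
width: 0.0142
grasp_force: 97.6
position: [0.5038, 0.1562, 0.0605]
contact_force: [-0.0, 0.2, 5.5]
width: 0.0142
grasp_force: 97.6
```

```bash
python3 -m pendant '[0,0,-0.004,0,0,0,0.008,0,0,-0.012,0,0,0,0.008,0,0,-0.025,0,0,0,0.008,0,0,-0.045,0,0,0,0.008,0,0,-0.07,0,0,0,0.008]' 100| grep -E 'pos|forc|wid'
python3 -m pendant '[0,0,-0.04,0,0,0,0.008,0,0,-0.08,0,0,0,0.008,0,0,-0.12,0,0,0,0.008,0,0,-0.15,0,0,0,0.008,0,0,-0.17,0,0,0,0.008]' | grep -E 'pos|forc|wid'
python3 - <<'E'
from m import *
F=np.diag([-1.,-1,1])
w=pickle.load(open("w1.pkl","rb"));t=pickle.load(open("d0.pkl","rb"))["top"]
V=lambda x,y:np.array([390+(x-460)/2.5-.3,10+y/2.5-.3]);one=np.ones(2)
obs=[(w,(100,-52,34),V(777,18),one),(w,(-100,-52,34),V(755,550),one),(w,(-100,52,34),V(513,573),one),(w,(100,52,34),V(487,52),one),(w,(-98,14,34),V(596,553),one*[1,0]),(w,(94,14,34),V(590,62),one*[1,0])]
q,f=fit(obs,0,[.527,-.325,.06]);print(q[:2].round(4),np.degrees(q[2]).round(2),f.tolist())
M,o=frame(q,0)
for p in[(454,76),(483,70),(455,102),(482,101),(455,130)]: print((M.T@(pix2w(w,*p,.0115)-o)*1e3).round(1))
# scoop origin target in tray (-57,-18,4+2) then TCP
off=np.array([-71.6,0,55.5])
for sx,sz in((-57,60),(-57,6)):
    T=M@((np.array([sx,-18,sz])+off)/1e3);print(sx,sz,(T+o).round(4))
    
print(delta(M@((np.array([-57,-18,160])+off)/1e3)+o,tool(np.degrees(q[2]))@F))
E
```

```text
position: [0.5005, 0.1555, 0.128]
contact_force: [-0.6, 0.4, -1.6]
width: 0.014
grasp_force: 97.6
position: [0.5024, 0.1561, 0.3031]
contact_force: [0.9, 0.8, -1.2]
width: 0.0143
grasp_force: 97.8
[ 0.5272 -0.3254] 3.54 [[0.2, -0.8], [0.6, 0.3], [-1.9, 1.3], [-0.6, -0.2], [1.0, 0.0], [0.7, -0.0]]
[57.6 -3.4 11.5]
[ 60.  -31.7  11.5]
[33.2 -4.3 11.5]
[ 31.2 -31.2  11.5]
[ 6.  -4.1 11.5]
-57 60 [ 0.3999 -0.3513  0.1155]
-57 6 [ 0.3999 -0.3513  0.0615]
(array([ 0.0438, -0.516 ,  0.0859]), array([  0.12,   0.39, -10.16]))
```

```bash
python3 -m pendant '[0.01,-0.03,0,0,0,0,0.008,0.02,-0.065,0,0,0,0,0.008,0.03,-0.1,0,0,0,0,0.008,0.04,-0.135,0,0,0,0,0.008,0.044,-0.17,0,0,0,0,0.008]' >/dev/null
python3 -m pendant '[0,-0.035,0,0,0,0,0.008,0,-0.07,0,0,0,0,0.008,0,-0.105,0,0,0,0,0.008,0,-0.14,0,0,0,0,0.008,0,-0.175,0,0,0,-3,0.008]' >/dev/null
python3 -m pendant '[-0.002,-0.035,0,0,0,0,0.008,-0.004,-0.07,0,0,0,-2,0.008,-0.006,-0.105,0,0,0,-4,0.008,-0.008,-0.14,0,0,0,-6,0.008,-0.009,-0.165,0.01,0,0,-7,0.008]'  >/dev/null
python3 -m pendant '[0,0,0,0,0,0,0.008,0,0,0,0,0,0,0.008,0,0,0,0,0,0,0.008]' | grep -E 'pos|forc|wid'
cat > tr.py <<'E'
from m import *
import sys
F=np.diag([-1.,-1,1]);TY=3.5
TM,TO=frame([.5272,-.3254,np.radians(TY)],0)
off=np.array([-71.6,0,55.5])
def tray_tcp(sx,sy,sz,pitch=0,piv=35):
    "TCP pose for scoop with lip bottom/pivot at tray frame (sx+piv,sy,sz), lip up by pitch deg"
    P=R.from_euler("y",-pitch,degrees=True).as_matrix()
    lip=np.array([sx+piv,sy,sz]);v=lip+P@(off-np.array([piv,0,0]))
    return TM@(v/1e3)+TO,tool(TY,pitch)@F
if __name__=="__main__":
    print(delta(*tray_tcp(*map(float,sys.argv[1:]))))
E
python3 tr.py -57 -18 40; python3 tr.py -57 -18 6
```

```text
position: [0.4165, -0.3464, 0.2882]
contact_force: [-0.1, 0.5, -2.2]
width: 0.0139
grasp_force: 98.2
(array([ 0.017 , -0.0041,  0.1927]), array([ 0.08,  0.06, -0.14]))
(array([ 0.017 , -0.0041,  0.2267]), array([ 0.08,  0.06, -0.14]))
```

```bash
python3 -m pendant '[0.005,-0.002,0.04,0,0,0,0.008,0.01,-0.004,0.08,0,0,0,0.008,0.017,-0.004,0.12,0,0,0,0.008,0.017,-0.004,0.15,0,0,0,0.008,0.017,-0.004,0.175,0,0,0,0.008]' >/dev/null
python3 -m pendant '[0,0,0,0,0,0,0.008,0,0,0,0,0,0,0.008,0,0,0,0,0,0,0.008]' | grep -E 'pos|forc|wid'
python3 tr.py -57 -18 6
python3 - <<'E'
from m import *
w=snap("wrist","w6");t=snap("top","t6")
a=w["pixels"];b=cv2.resize(t["pixels"][190:310,400:500],None,fx=4,fy=4,interpolation=cv2.INTER_CUBIC)
a=cv2.resize(a,None,fx=.625,fy=.625,interpolation=cv2.INTER_AREA)
o=np.zeros((480,800,3),np.uint8);o[:300,:400]=a;o[:,400:]=b;cv2.imwrite("pics/f.png",o)
E
```

```text
position: [0.4019, -0.3521, 0.1154]
contact_force: [-0.3, -0.6, -0.3]
width: 0.014
grasp_force: 98.0
(array([0.0022, 0.0012, 0.0539]), array([-0.12,  0.24, -0.05]))
```

View pics/f.png

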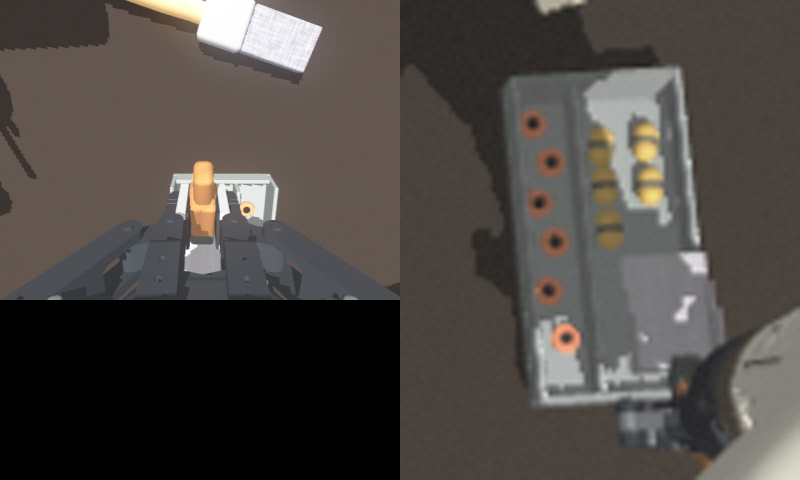

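The top view shows the scoop over the front of the toggle lane, with lip corners at (622,260) and (706,252) in the panel. I'll check these against the tray frame.

Run:
```python
from tr import *
t=pickle.load(open("t6.pkl","rb"))
f=lambda x,y:(400+(x-400+.5)/4-.5,190+(y+.5)/4-.5)
for p in[(622,260),(706,252),(635,366)]: print((TM.T@(pix2w(t,*f(*p),.0615)-TO)*1e3).round(1))
# tray corners check
for p,z in[((682,67),.034),((505,80),.034),((600,146),.0115),((645,141),.0115)]: print((TM.T@(pix2w(t,*f(*p),z)-TO)*1e3).round(1))
```

```text
[-22.3   2.3  61.5]
[-20.5 -47.5  61.5]
[-85.4   1.1  61.5]
[ 98.6 -52.6  34. ]
[97.2 55.9 34. ]
[57.  -3.  11.5]
[ 58.4 -31.   11.5]
```

```bash
python3 -m pendant '[0,0.002,0.01,0,0,0.6,0.008,0,0.005,0.02,0,0,1.2,0.008,0.001,0.005,0.03,0,0,1.2,0.008,0.001,0.005,0.04,0,0,1.2,0.008,0.001,0.005,0.047,0,0,1.2,0.008]' >/dev/null
python3 -m pendant '[0,0,0,0,0,0,0.008,0,0,0,0,0,0,0.008,0,0,0,0,0,0,0.008]' | grep -E 'pos|forc|wid'
python3 - <<'E'
from tr import *
t=snap("top","t7")
b=cv2.resize(t["pixels"][190:310,400:500],None,fx=4,fy=4,interpolation=cv2.INTER_CUBIC);cv2.imwrite("pics/t7.png",b)
print(delta(*tray_tcp(-57,-18,4)),delta(*tray_tcp(-57,-18,4,-1.5)))
E
```

```text
position: [0.3996, -0.3474, 0.0665]
contact_force: [0.2, -0.3, -1.0]
width: 0.0142
grasp_force: 98.1
(array([-0.0001, -0.0037,  0.0072]), array([-0.04,  0.15, -1.33])) (array([-0.0016, -0.0037,  0.0044]), array([-0.02,  1.65, -1.33]))
```

```bash
python3 -m pendant '[-0.001,0,0.002,0,1.5,0,0.008,-0.0015,0,0.003,0,1.5,0,0.008,-0.0015,0,0.003,0,1.5,0,0.008]' | grep -E 'pos|t_for'
for i in 1 2 3; do python3 -m pendant '[0,0,0.001,0,0,0,0.008,0,0,0.001,0,0,0,0.008]' | grep -E 'pos|t_for'; done
```

```text
position: [0.4015, -0.3471, 0.0632]
contact_force: [0.3, -0.0, -0.9]
position: [0.4012, -0.3471, 0.0624]
contact_force: [0.5, 1.0, -0.0]
position: [0.4012, -0.3473, 0.0618]
contact_force: [-0.7, 0.4, 3.3]
position: [0.4014, -0.3475, 0.0611]
contact_force: [-1.7, 1.0, 4.9]
```

```bash
python3 -m pendant '[0,0,-0.001,0,0,0,0.008]'|grep t_for; for i in 1 2 3 4; do python3 -m pendant '[0,0.001,0,0,0,0,0.008,0,0.0015,0,0,0,0,0.008,0,0.0015,0,0,0,0,0.008]' | grep -E 'pos|t_for'; done
```

```text
contact_force: [1.0, -0.8, 1.7]
position: [0.401, -0.3459, 0.0616]
contact_force: [-0.7, -0.5, 4.0]
position: [0.4009, -0.3442, 0.0615]
contact_force: [-0.7, -1.0, 4.0]
position: [0.4009, -0.3434, 0.0615]
contact_force: [0.6, -3.9, 3.7]
position: [0.4009, -0.3431, 0.0617]
contact_force: [0.0, -6.7, 2.3]
```

```bash
python3 -m pendant '[0,-0.004,0,0,0,0,0.008,0,-0.0075,0,0,0,0,0.008,0,-0.0075,0,0,0,0,0.008]' | grep -E 'pos|t_for'
python3 -m pendant '[-0.006,0,-0.0002,0,0,0,0.008,-0.012,0,-0.0003,0,0,0,0.008,-0.018,0.0004,-0.0005,0,0,0,0.008,-0.024,0.0005,-0.0006,0,0,0,0.008,-0.03,0.0007,-0.0008,0,0,0,0.008]' | grep -E 'pos|t_for'; python3 tr.py -27 -18 4 -1.5
```

```text
position: [0.4008, -0.3479, 0.0612]
contact_force: [0.3, 0.6, 6.1]
position: [0.4305, -0.3458, 0.0613]
contact_force: [-1.5, 0.1, 6.5]
(array([-0.0007, -0.0035, -0.001 ]), array([ 0.15,  0.06, -1.3 ]))
```

```bash
for i in 1 2; do python3 -m pendant '[-0.005,0,-0.0002,0,0,0,0.008,-0.01,0,-0.0004,0,0,0,0.008,-0.015,0.0002,-0.0006,0,0,0,0.008,-0.02,0.0003,-0.0008,0,0,0,0.008,-0.025,0.0005,-0.001,0,0,0,0.008]' | grep -E 'pos|t_for'; done; python3 tr.py 53 -18 4 -1.5
```

```text
position: [0.4553, -0.3443, 0.0616]
contact_force: [-1.2, 0.3, 5.7]
position: [0.4801, -0.3428, 0.0618]
contact_force: [-1.2, -0.1, 5.2]
(array([-0.031 , -0.0028, -0.0013]), array([ 0.17,  0.01, -1.29]))
```

```bash
python3 -m pendant '[-0.004,0,-0.0002,0,0,0,0.008,-0.008,0,-0.0003,0,0,0,0.008,-0.012,0.0002,-0.0005,0,0,0,0.008,-0.016,0.0003,-0.0006,0,0,0,0.008,-0.02,0.0004,-0.0008,0,0,0,0.008]' | grep -E 'pos|t_for'; for i in 1 2 3; do python3 -m pendant '[-0.001,0,0,0,0,0,0.008,-0.002,0,0,0,0,0,0.008,-0.003,0,-0.0001,0,0,0,0.008,-0.004,0,-0.0001,0,0,0,0.008]' | grep -E 'pos|t_for'; done; python3 tr.py 53 -18 4 -1.5
```

```text
position: [0.4999, -0.3415, 0.0619]
contact_force: [-1.6, -0.0, 5.1]
position: [0.5039, -0.342, 0.062]
contact_force: [-1.6, 0.0, 5.2]
position: [0.5086, -0.3422, 0.0621]
contact_force: [-1.1, 0.2, 3.3]
position: [0.5111, -0.3422, 0.0623]
contact_force: [-8.6, 0.1, 7.3]
(array([-0.0001, -0.0022,  0.    ]), array([ 0.04, -0.11, -1.34]))
```

The lip met the back wall where expected. I'll tilt the lip up, lift, and count the brass left in the tray by colour.

```bash
for p in 4 10; do python3 tr.py 52 -18 5 $p; done; python3 tr.py 50 -18 60 10
```

```text
(array([ 0.0058, -0.0024,  0.0095]), array([-0.03, -5.61, -1.34]))
(array([ 0.0098, -0.0025,  0.0214]), array([ -0.1 , -11.61,  -1.34]))
(array([ 0.0134, -0.0025, -0.0335]), array([ -0.1 , -11.61,  -1.34]))
```

```bash
for p in 4 8 10; do python3 tr.py 52 -18 5 $p -35; done; python3 tr.py 48 -18 60 10 -35
```

```text
(array([ 0.0061, -0.0024,  0.0046]), array([-0.03, -5.61, -1.34]))
(array([ 0.0096, -0.0025,  0.0077]), array([-0.07, -9.61, -1.34]))
(array([ 0.0112, -0.0025,  0.0093]), array([ -0.1 , -11.61,  -1.34]))
(array([ 0.0168, -0.0026, -0.0456]), array([ -0.1 , -11.61,  -1.34]))
```

```bash
python3 -m pendant '[0.002,0,0.001,0,-2.8,0,0.008,0.005,0,0.003,0,-5.6,0,0.008,0.008,0,0.005,0,-8,0,0.008,0.0105,0,0.0075,0,-10.5,0,0.008,0.0112,0,0.008,0,-11.6,0,0.008]' | grep -E 'pos|t_for'
python3 -m pendant '[0.002,0,-0.005,0,0,0,0.008,0.004,0,-0.012,0,0,0,0.008,0.006,0,-0.02,0,0,0,0.008,0.008,0,-0.03,0,0,0,0.008,0.01,0,-0.04,0,0,0,0.008]' | grep -E 'pos|t_for'
python3 -m pendant '[0.0,0,-0.02,0,0,0,0.008,0,0,-0.045,0,0,0,0.008,0,0,-0.07,0,0,0,0.008,0,0,-0.09,0,0,0,0.008,0,0,-0.09,0,0,0,0.008]' | grep -E 'pos|t_for'
python3 tr.py 48 -18 130 10 -35
python3 - <<'E'
from tr import *
t=snap("top","t8");w=snap("wrist","w8");s=snap("side","s8")
for n,r in(("top",t),("side",s)):
    h=cv2.cvtColor(r["pixels"],cv2.COLOR_BGR2HSV)
    m=((h[...,0]>17)&(h[...,0]<30)&(h[...,1]>130)&(h[...,2]>70)).astype(np.uint8)
    k,l,st,c=cv2.connectedComponentsWithStats(m)
    print(n,[(c[i].round().tolist(),int(st[i,4])) for i in range(1,k) if st[i,4]>8])
print("tray floor top px",w2pix(t,[TM@np.array(p)/1e3+TO for p in[(-96,-48,4),(88,-48,4),(88,12,4),(-96,12,4)]]).round().tolist())
print("tray floor side px",w2pix(s,[TM@np.array(p)/1e3+TO for p in[(-96,-48,4),(88,-48,4),(88,12,4),(-96,12,4)]]).round().tolist())
E
```

```text
position: [0.4991, -0.3416, 0.0528]
contact_force: [-1.3, 0.0, -2.0]
position: [0.4846, -0.3433, 0.0935]
contact_force: [0.6, -0.3, -1.9]
position: [0.4706, -0.346, 0.1875]
contact_force: [0.9, -0.9, -2.2]
(array([-0.023 , -0.0003,  0.0137]), array([-0.64,  0.66, -1.25]))
top []
side [([381.0, 168.0], 14)]
tray floor top px [[474.0, 287.0], [466.0, 214.0], [442.0, 215.0], [449.0, 288.0]]
tray floor side px [[418.0, 220.0], [366.0, 202.0], [356.0, 210.0], [409.0, 229.0]]
```

Run:
```python
from h import *
t=pickle.load(open("t8.pkl","rb"))["pixels"];s=pickle.load(open("s8.pkl","rb"))["pixels"]
a=cv2.resize(t[195:300,415:495],None,fx=5,fy=5,interpolation=cv2.INTER_CUBIC)
b=cv2.resize(s[120:250,330:430],None,fx=4,fy=4,interpolation=cv2.INTER_CUBIC)
o=np.zeros((525,800,3),np.uint8);o[:525,:400]=a;o[:520,400:]=b;cv2.imwrite("pics/g.png",o)
```

```text
(no output)
```

View pics/g.png

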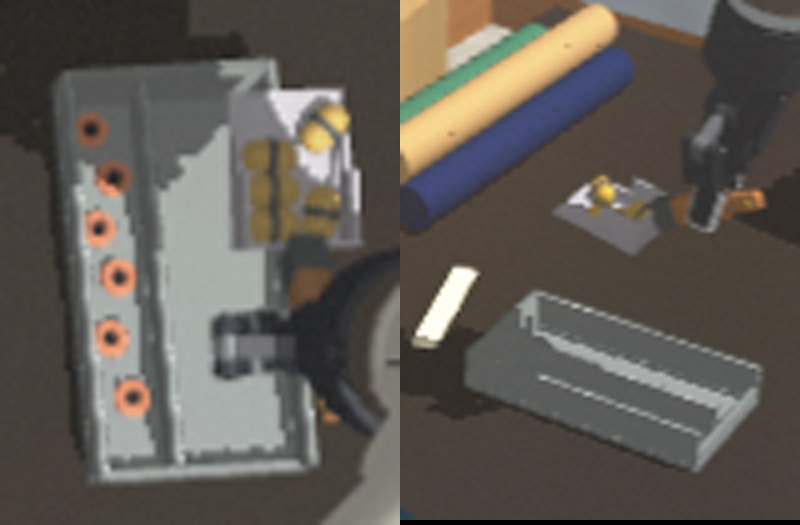

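All five toggles are in the pan: left column at (268,155), (272,190), (272,222), and right at (322,128), (322,212). The lane is empty, so I carry them to the cradle.

```bash
cat > po.py <<'E'
from m import *
import sys
F=np.diag([-1.,-1,1]);off=np.array([-71.6,2.1,55.5])
YB=-4.4
Y=R.from_euler("z",YB,degrees=True).as_matrix()
def pour(lip,pitch):
    P=R.from_euler("y",-pitch,degrees=True).as_matrix()
    return lip+Y@P@(off-np.array([35,0,0]))/1e3,tool(YB-1.2,pitch)@F
if __name__=="__main__":
    a=list(map(float,sys.argv[1:]))
    print(delta(*pour(bed(a[:3])+[0,0,a[3]/1e3],a[4])))
E
python3 -m pendant '[0,0,-0.03,0,0,0,0.008,0,0,-0.06,0,0,0,0.008,0,0,-0.08,0,0,0,0.008,0.005,0.01,-0.085,0,0,0,0.008,0.01,0.03,-0.085,0,0,0,0.008]' | grep -E 'pos|t_for'
python3 po.py -17 0 56 70 8
```

```text
position: [0.4427, -0.3159, 0.2628]
contact_force: [0.1, 1.4, -1.8]
(array([0.0266, 0.3159, 0.0606]), array([1.13, 2.27, 7.57]))
```

```bash
python3 -m pendant '[0.003,0.02,0,0,0,0,0.008,0.006,0.05,0,0,0,0,0.008,0.009,0.08,0,0.3,0.5,1,0.008,0.012,0.11,0,0.5,1,2,0.008,0.015,0.14,0,0.6,1.2,3.5,0.008]' | grep -E 'pos|t_for'
python3 po.py -17 0 56 70 8
```

```text
position: [0.4203, -0.173, 0.2572]
contact_force: [1.0, 0.5, -2.7]
(array([0.0176, 0.1718, 0.0577]), array([0.74, 0.73, 4.1 ]))
```

```bash
python3 -m pendant '[0.003,0.03,0,0,0,1,0.008,0.006,0.06,0,0,0,2,0.008,0.01,0.095,0,0.3,0.3,3,0.008,0.014,0.13,0.005,0.5,0.5,4,0.008,0.0176,0.155,0.015,0.7,0.7,4,0.008]' | grep -E 'pos|t_for'
python3 -m pendant '[0,0,0,0,0,0,0.008,0,0,0,0,0,0,0.008]' | grep -E 'pos|t_for'
python3 po.py -17 0 56 70 8;python3 po.py -17 0 56 0 8
```

```text
position: [0.4092, -0.0174, 0.2409]
contact_force: [0.7, -0.8, -2.5]
position: [0.4087, -0.0184, 0.2398]
contact_force: [-0.6, 0.1, -2.2]
(array([0.0002, 0.0182, 0.0422]), array([-0.05, -0.01,  0.42]))
(array([0.01  , 0.0183, 0.1116]), array([-0.05, -0.01,  0.42]))
```

```bash
python3 -m pendant '[0,0.009,0.02,0,0,0.2,0.008,0.002,0.018,0.04,0,0,0.4,0.008,0.005,0.018,0.065,0,0,0.4,0.008,0.007,0.018,0.085,0,0,0.4,0.008,0.009,0.018,0.104,0,0,0.4,0.008]' | grep -E 'pos|t_for'
python3 -m pendant '[0,0,0,0,0,0,0.008,0,0,0,0,0,0,0.008]' | grep -E 'pos|t_for'
for p in 0 -8 -14 ; do python3 po.py -17 0 56 0 $p; done
python3 - <<'E'
from po import *
t=snap("top","t9")
# predicted lip corners vs image; save crop for later
print(w2pix(t,[bed([-17,y,56]) for y in(25,-25)]).round(1).tolist())
E
```

```text
position: [0.4176, -0.0038, 0.1361]
contact_force: [-0.4, 0.1, -2.3]
position: [0.4172, -0.0037, 0.1369]
contact_force: [0.9, -0.6, -1.6]
(array([-0.006 ,  0.0029, -0.0056]), array([-0.09,  8.06, -0.31]))
(array([-0.0166,  0.0031, -0.0185]), array([-0.07, 16.06, -0.32]))
(array([-0.0258,  0.0033, -0.0272]), array([-0.05, 22.06, -0.32]))
[[312.0, 241.9], [333.4, 243.5]]
```

```bash
python3 -m pendant '[-0.003,0.001,-0.003,0,4,0,0.008,-0.006,0.003,-0.0056,0,8,-0.3,0.008,-0.011,0.003,-0.012,0,12,-0.3,0.008,-0.0166,0.003,-0.0185,0,16,-0.3,0.008,-0.02,0.003,-0.022,0,18.5,-0.3,0.008]' | grep -E 'pos|t_for'
for p in -16 -22 -28 -34; do python3 po.py -17 0 54 0 $p; done
```

```text
position: [0.4388, -0.0022, 0.1654]
contact_force: [0.8, -1.1, -1.3]
(array([-0.0032, -0.0004, -0.0038]), array([-0.01,  5.98,  0.02]))
(array([-0.0107, -0.0002, -0.0139]), array([-1.000e-02,  1.198e+01,  2.000e-02]))
(array([-0.0192,  0.    , -0.0232]), array([-1.000e-02,  1.798e+01,  2.000e-02]))
(array([-0.0286,  0.0002, -0.0315]), array([-1.000e-02,  2.398e+01,  2.000e-02]))
```

```bash
python3 -m pendant '[-0.0015,0,-0.002,0,3,0,0.008,-0.003,0,-0.0038,0,6,0,0.008,-0.005,0,-0.007,0,8,0,0.008,-0.008,0,-0.0105,0,10,0,0.008,-0.0107,0,-0.0139,0,12,0,0.008]' | grep -E 'pos|t_for'
python3 -m pendant '[0,0,0,0,0,0,0.008,0,0,0,0,0,0,0.008,0,0,0,0,0,0,0.008,0,0,0,0,0,0,0.008,0,0,0,0,0,0,0.008]' | grep -E 'pos|t_for'
for p in -28 -35; do python3 po.py -17 0 54 0 $p; done
```

```text
position: [0.4506, -0.0034, 0.1763]
contact_force: [-0.1, 0.1, -1.4]
position: [0.4483, -0.0029, 0.1752]
contact_force: [0.2, 0.4, -1.3]
(array([-0.0087, -0.0002, -0.014 ]), array([-0.05,  5.88,  0.05]))
(array([-0.0175,  0.0001, -0.0257]), array([-0.06, 12.88,  0.05]))
```

```bash
python3 -m pendant '[-0.003,0,-0.005,0,2,0,0.008,-0.0087,0,-0.014,0,6,0,0.008,-0.012,0,-0.018,0,8.5,0,0.008,-0.015,0,-0.022,0,10.5,0,0.008,-0.0175,0,-0.0257,0,13,0,0.008]' | grep -E 'pos|t_for'
python3 -m pendant '[0,0,0,0,0,0,0.008,0,0,0,0,0,0,0.008,0,0,0,0,0,0,0.008,0,0,0,0,0,0,0.008,0,0,0,0,0,0,0.008]' | grep -E 'pos|t_for'
cat > yel.py <<'E'
from m import *
import sys
t=snap("top","tY")
h=cv2.cvtColor(t["pixels"],cv2.COLOR_BGR2HSV)
m=((h[...,0]>15)&(h[...,0]<32)&(h[...,1]>90)&(h[...,2]>40)).astype(np.uint8);m[:140]=0
k,l,st,c=cv2.connectedComponentsWithStats(m)
print([(c[i].round().tolist(),int(st[i,4])) for i in range(1,k) if st[i,4]>5])
print("box rim",w2pix(t,[bed(p) for p in[(48,32,46),(48,-32,46),(-48,-32,46),(-48,32,46)]]).round().tolist())
E
python3 yel.py
```

```text
position: [0.4747, -0.0054, 0.1925]
contact_force: [0.3, -0.3, -2.0]
position: [0.474, -0.0053, 0.1926]
contact_force: [-0.5, -0.3, -1.0]
[([69.0, 157.0], 2892), ([202.0, 174.0], 543), ([255.0, 207.0], 10), ([258.0, 217.0], 13), ([257.0, 222.0], 7), ([273.0, 228.0], 10), ([260.0, 229.0], 9), ([258.0, 238.0], 8), ([261.0, 251.0], 12), ([270.0, 264.0], 10), ([638.0, 272.0], 7), ([264.0, 273.0], 12), ([637.0, 281.0], 6), ([631.0, 298.0], 49), ([589.0, 334.0], 34), ([491.0, 358.0], 267)]
box rim [[311.0, 214.0], [338.0, 216.0], [335.0, 256.0], [308.0, 254.0]]
```

```bash
python3 po.py -20 0 56 0 -41
python3 -m pendant '[-0.004,0,-0.008,0,5,0,0.008,0,0,0,0,0,0,0.008,-0.004,0,-0.008,0,5,0,0.008,0,0,0,0,0,0,0.008,0,0,0,0,0,0,0.008]' | grep -E 'pos|t_for'
python3 - <<'E'
from m import *
s=snap("side","sP")
h=cv2.cvtColor(s["pixels"],cv2.COLOR_BGR2HSV)
m=((h[...,0]>15)&(h[...,0]<32)&(h[...,1]>90)&(h[...,2]>40)).astype(np.uint8)
k,l,st,c=cv2.connectedComponentsWithStats(m[180:330,200:420])
print([((c[i]+[200,180]).round().tolist(),int(st[i,4])) for i in range(1,k) if st[i,4]>5])
print("rim",w2pix(s,[bed(p) for p in[(48,32,46),(48,-32,46),(-48,-32,46),(-48,32,46)]]).round().tolist(),"lip",w2pix(s,[bed([-17,y,54]) for y in(25,-25)]).round().tolist())
E
```

```text
(array([-0.003 ,  0.0002, -0.0097]), array([-0.07,  5.88,  0.04]))
position: [0.4666, -0.0051, 0.1726]
contact_force: [0.0, 0.3, -1.6]
[([245.0, 189.0], 618), ([316.0, 249.0], 8), ([318.0, 259.0], 9), ([269.0, 289.0], 8), ([275.0, 290.0], 15), ([247.0, 290.0], 9), ([257.0, 293.0], 21), ([266.0, 297.0], 10), ([274.0, 298.0], 16), ([200.0, 304.0], 13), ([272.0, 301.0], 7), ([283.0, 304.0], 21), ([300.0, 306.0], 10), ([292.0, 309.0], 21), ([302.0, 313.0], 22), ([308.0, 314.0], 8)]
rim [[293.0, 241.0], [310.0, 230.0], [336.0, 251.0], [319.0, 264.0]] lip [[313.0, 253.0], [326.0, 244.0]]
```

```bash
python3 -m pendant '[0,0,0,0,0,0,0.008,0,0,0,0,0,0,0.008]' ; python3 po.py -17 0 54 0 -35
```

```text
time_s: 36.75
position: [0.4772, -0.0055, 0.1997]
tool_rot: [[-0.823, 0.096, -0.559], [0.079, 0.995, 0.055], [0.562, 0.001, -0.827]]
contact_force: [0.5, -0.4, -0.9]
width: 0.0142
grasp_force: 98.6
(array([-0.0015, -0.0002,  0.0077]), array([-0.01,  0.81,  0.08]))
```

```bash
python3 -m pendant '[0.011,0,-0.017,0,0,0,0.008,0.022,0,-0.033,0,0,0,0.008,0.034,0,-0.05,0,0,0,0.008,0.045,0,-0.066,0,0,0,0.008,0.056,0,-0.083,0,0,0,0.008]' | grep -E 'pos|t_for'
python3 -m pendant '[0,0.02,0,0,-7,0,0.008,0,0.045,0,0,-14,0,0.008,0,0.07,0,0,-21,0,0.008,0,0.1,0,0,-28,0,0.008,0,0.13,0,0,-34,0,0.008]' | grep -E 'pos|t_for'
python3 -m pendant '[0,0.02,0,0,0,0,0.008,0,0.03,0,0,0,0,0.008,0,0.03,0,0,0,0,0.008,0,0.03,0,0,0,0,0.008]' 
python3 yel.py
```

```text
position: [0.4768, -0.0056, 0.303]
contact_force: [0.1, -1.1, -1.7]
position: [0.4897, 0.125, 0.3049]
contact_force: [-0.2, 0.5, -1.2]
time_s: 37.92
position: [0.4926, 0.1536, 0.2977]
tool_rot: [[-0.995, 0.096, -0.01], [0.096, 0.995, 0.004], [0.011, 0.003, -1.0]]
contact_force: [-0.2, 0.9, -1.8]
width: 0.0142
grasp_force: 98.6
[([69.0, 157.0], 2892), ([264.0, 206.0], 6), ([272.0, 207.0], 6), ([271.0, 217.0], 7), ([271.0, 227.0], 41), ([333.0, 235.0], 18), ([321.0, 245.0], 133), ([333.0, 239.0], 15), ([270.0, 249.0], 11), ([260.0, 252.0], 25), ([332.0, 251.0], 15), ([638.0, 257.0], 7), ([261.0, 262.0], 39), ([270.0, 264.0], 22), ([638.0, 264.0], 9), ([263.0, 272.0], 43), ([638.0, 281.0], 18), ([265.0, 278.0], 14), ([638.0, 290.0], 6), ([632.0, 298.0], 46), ([589.0, 334.0], 39), ([490.0, 356.0], 126), ([489.0, 362.0], 41)]
box rim [[311.0, 214.0], [338.0, 216.0], [335.0, 256.0], [308.0, 254.0]]
```

Run:
```python
from h import *
t=pickle.load(open("tY.pkl","rb"))["pixels"]
a=cv2.resize(t[195:275,225:345],None,fx=6.6,fy=6.6,interpolation=cv2.INTER_CUBIC)
cv2.imwrite("pics/h.png",a)
```

```text
(no output)
```

View pics/h.png

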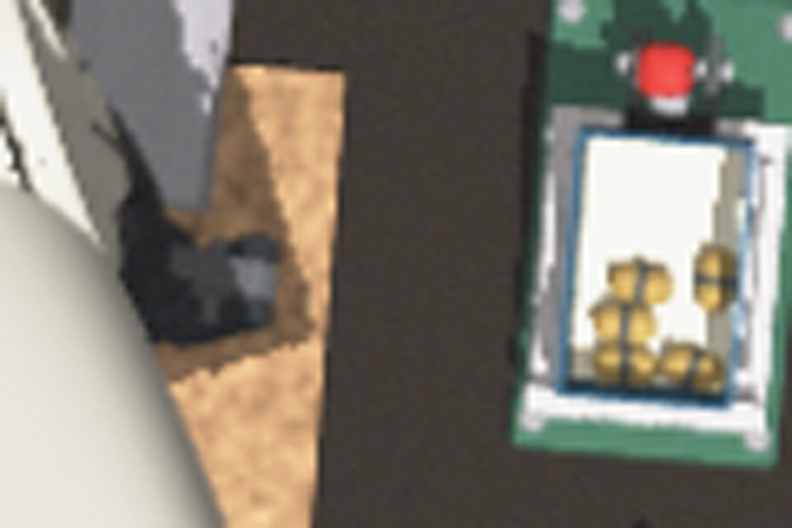

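All five toggles are in the box, at (638,282), (716,278), (624,320), (624,362), (692,366) in the crop, and the pan is empty. I return the scoop to where it was gripped on the mat.

```bash
cat > sc.py <<'E'
from m import *
Rg=np.array([[-0.993,.115,.006],[.115,.993,.001],[-.005,.002,-1]]);U,_,W=np.linalg.svd(Rg);Rg=U@W
for z in(.10,.0605): print(delta([.5020,.1562,z],Rg))
E
python3 sc.py
```

```text
(array([-0.0117,  0.0038,  0.1958]), array([-0.02, -1.11,  1.03]))
(array([-0.0123,  0.0037,  0.2353]), array([-0.02, -1.11,  1.03]))
```

```bash
python3 -m pendant '[-0.003,0.001,0.035,0,-0.5,0.5,0.008,-0.006,0.002,0.07,0,-1,1,0.008,-0.009,0.003,0.11,0,-1.1,1,0.008,-0.012,0.004,0.15,0,-1.1,1,0.008,-0.012,0.004,0.19,0,-1.1,1,0.008]' >/dev/null
python3 -m pendant '[0,0,0,0,0,0,0.008,0,0,0.01,0,0,0,0.008,0,0,0.02,0,0,0,0.008,0,0,0.03,0,0,0,0.008,0,0,0.03,0,0,0,0.008]' | grep -E 'pos|t_for'
python3 sc.py
```

```text
position: [0.5007, 0.1566, 0.0715]
contact_force: [-0.5, -0.5, -0.9]
(array([-0.0013, -0.0002, -0.0285]), array([-0.14, -0.39,  0.04]))
(array([-0.0014, -0.0002,  0.011 ]), array([-0.14, -0.39,  0.04]))
```

```bash
python3 -m pendant '[-0.001,0,0.003,0,-0.3,0,0.008,-0.001,0,0.007,0,-0.4,0,0.008,-0.001,0,0.009,0,-0.4,0,0.008,-0.001,0,0.009,0,-0.4,0,0.008]' | grep -E 'pos|t_for'
for i in 1 2 3; do python3 -m pendant '[0,0,0.001,0,0,0,0.008,0,0,0.001,0,0,0,0.008]' | grep -E 'pos|t_for'; done
```

```text
position: [0.5011, 0.1568, 0.0627]
contact_force: [-0.2, -0.6, -2.0]
position: [0.5013, 0.1568, 0.0618]
contact_force: [-0.5, 0.2, -1.3]
position: [0.5012, 0.1567, 0.0607]
contact_force: [-0.2, 1.1, -2.2]
position: [0.5012, 0.1567, 0.0596]
contact_force: [-0.5, 0.4, -1.1]
```

```bash
for i in 1 2 3; do python3 -m pendant '[0,0,0.001,0,0,0,0.008,0,0,0.001,0,0,0,0.008]' | grep -E 'pos|t_for'; done
```

```text
position: [0.5011, 0.1566, 0.0585]
contact_force: [-0.0, -0.4, -1.0]
position: [0.5011, 0.1566, 0.0575]
contact_force: [-0.1, 0.3, -1.4]
position: [0.5011, 0.1567, 0.0565]
contact_force: [-0.2, -0.3, -1.9]
```

```bash
for i in 1 2 3 4 5; do python3 -m pendant '[0,0,0.001,0,0,0,0.008,0,0,0.001,0,0,0,0.008]' | grep -E 'pos|t_for'; done
```

```text
position: [0.5011, 0.1566, 0.0555]
contact_force: [-0.4, 0.6, -1.7]
position: [0.5014, 0.1567, 0.055]
contact_force: [-0.4, 0.1, 0.8]
position: [0.5018, 0.1568, 0.0547]
contact_force: [-2.0, 0.7, 5.1]
position: [0.5021, 0.1569, 0.0545]
contact_force: [-3.8, -0.4, 9.7]
position: [0.5024, 0.1571, 0.0543]
contact_force: [-5.3, -1.0, 14.2]
```

```bash
python3 -m pendant '[0,0,-0.002,0,0,0,0.008,0,0,-0.003,0,0,0,0.008,0,0,-0.003,0,0,0,0.02,0,0,-0.003,0,0,0,0.04,0,0,-0.003,0,0,0,0.05]' 30| grep -E 'pos|t_for|wid'
python3 -m pendant '[0,0,0,0,0,0,0.05,0,0,-0.02,0,0,0,0.05,0,0,-0.05,0,0,0,0.05,0,0,-0.09,0,0,0,0.05,0,0,-0.13,0,0,0,0.05]' | grep -E 'pos|t_for|wid'
python3 -m pendant '[-0.02,0,-0.02,0,0,0,0.05,-0.05,-0.03,-0.05,0,0,0,0.05,-0.08,-0.065,-0.08,0,0,0,0.05,-0.11,-0.1,-0.1,0,0,0,0.05,-0.14,-0.135,-0.11,0,0,0,0.05]' | grep -E 'pos|t_for|wid'
python3 -m pendant '[0,0,0,0,0,0,0.05,0,0,0,0,0,0,0.05]' >/dev/null
python3 - <<'E'
from m import *
F=np.diag([-1.,-1,1])
for z in(.07,.012): print(delta(lev(0)+[-.001,-.001,z],tool(-4.4)@F))
# scoop check by silhouette: grey pan in top picture
t=snap("top","tS")
M,o=frame([.5747,.1461,np.radians(-6.8)],.005)
print(w2pix(t,[M@np.array(p)/1e3+o for p in[(35,25,2),(35,-25,2),(-35,-25,30),(-105,0,74)]]).round(1).tolist())
h=cv2.cvtColor(t["pixels"][195:290,230:285],cv2.COLOR_BGR2HSV)
m=(h[...,1]<60).astype(np.uint8);k,l,st,c=cv2.connectedComponentsWithStats(m)
print([((c[i]+[230,195]).round(1).tolist(),(st[i]+[230,195,0,0,0]).tolist()) for i in range(1,k) if st[i,4]>40])
E
python3 red.py|grep top
```

```text
position: [0.5011, 0.1566, 0.0543]
contact_force: [-0.5, 0.1, 0.7]
width: 0.0432
position: [0.4995, 0.1565, 0.1849]
contact_force: [1.6, 0.4, 0.2]
width: 0.0498
position: [0.6053, 0.0353, 0.2865]
contact_force: [1.7, 0.4, -0.4]
width: 0.0496
(array([ 0.0019, -0.0524,  0.0435]), array([-0.03,  0.37, -2.36]))
(array([ 0.0023, -0.0524,  0.1015]), array([-0.03,  0.37, -2.36]))
[[251.9, 215.6], [271.6, 217.9], [266.6, 243.2], [250.0, 267.9]]
[([258.9, 241.6], [230, 195, 55, 95, 4593])]
top [596.5 277.8] [595 254   8  46  67]
```

```bash
python3 -m pendant '[0.001,-0.026,0,0,0,-1.2,0.05,0.002,-0.0524,0.01,0,0.4,-2.4,0.05,0.002,-0.0524,0.03,0,0.4,-2.4,0.05,0.002,-0.0524,0.03,0,0.4,-2.4,0.05]' | grep -E 'pos'
python3 - <<'E'
from m import *
F=np.diag([-1.,-1,1])
for z in(.012,): print(delta(lev(0)+[-.001,-.001,z],tool(-4.4)@F))
E
```

```text
position: [0.5936, -0.0156, 0.25]
(array([-0.0048, -0.0021,  0.0674]), array([-0.05, -0.53,  0.28]))
```

```bash
python3 -m pendant '[-0.004,-0.002,0.02,0,0,0,0.05,-0.004,-0.002,0.04,0,0,0,0.05,-0.004,-0.002,0.055,0,0,0,0.05,-0.004,-0.002,0.066,0,0,0,0.05,-0.004,-0.002,0.066,0,0,0,0.04]' | grep -E 'pos|t_for'
python3 -m pendant '[0,0,0,0,0,0,0.03,0,0,0,0,0,0,0.02,0,0,0,0,0,0,0.01,0,0,0,0,0,0,0.01,0,0,0,0,0,0,0.01]' 30| grep -E 'pos|for|wid'
python3 ang.py
python3 - <<'E'
from m import *
for a in (.15,.3,.45,.6,.75,.8): print(a,(BED.T@np.zeros(3)+tool(0).T@R.from_euler("z",4.4,degrees=True).apply((lev(a)-lev(0))*147/136)).round(4))
E
```

```text
position: [0.5978, -0.0164, 0.1852]
contact_force: [-0.9, 0.1, -0.7]
position: [0.6006, -0.0178, 0.1893]
contact_force: [-0.3, 1.3, 3.8]
width: 0.0171
grasp_force: 32.9
angle 0.044 r 153.8 [-0.3  1.3  3.8]
0.15 [ 0.0217  0.     -0.0041]
0.3 [ 0.0437  0.     -0.0048]
0.45 [ 0.0656  0.     -0.0023]
0.6 [0.0868 0.     0.0035]
0.75 [0.107  0.     0.0124]
0.8 [0.1134 0.     0.016 ]
```

```bash
python3 -m pendant '[-0.006,0,-0.0015,0,0,0,0.01,-0.0135,0,-0.003,0,0,0,0.01,-0.0217,0,-0.0042,0,0,0,0.01,-0.0327,0,-0.005,0,0,0,0.01,-0.0437,0,-0.005,0,0,0,0.01]' | grep -E 'pos|for|wid'
python3 -m pendant '[-0.011,0,0.001,0,0,0,0.01,-0.022,0,0.0024,0,0,0,0.01,-0.0325,0,0.005,0,0,0,0.01,-0.043,0,0.0083,0,0,0,0.01,-0.053,0,0.0125,0,0,0,0.01]' | grep -E 'pos|for|wid'
python3 -m pendant '[-0.005,0,0.0025,0,0,0,0.01,-0.01,0,0.005,0,0,0,0.01,-0.01,0,0.005,0,0,0,0.01]' | grep -E 'pos|for|wid'
python3 ang.py
```

```text
position: [0.643, -0.0215, 0.1929]
contact_force: [-2.8, 0.1, 0.1]
width: 0.0174
grasp_force: 31.7
position: [0.6968, -0.0262, 0.1805]
contact_force: [-2.4, -1.2, 2.0]
width: 0.0172
grasp_force: 31.1
position: [0.7077, -0.0271, 0.1752]
contact_force: [1.4, -2.9, 2.3]
width: 0.0172
grasp_force: 30.9
angle 0.761 r 155.2 [ 1.4 -2.9  2.3]
```

```bash
python3 -m pendant '[0,0,0,0,0,0,0.05,0,0,0,0,0,0,0.05,0,0,-0.02,0,0,0,0.05,0,0,-0.05,0,0,0,0.06,0,0,-0.08,0,0,0,0.085]' | grep -E 'pos|for|wid'
python3 -m pendant '[0.03,0,-0.01,0,0,0,0.085,0.07,0,-0.01,0,0,0,0.085,0.11,0,-0.01,0,0,0,0.085,0.15,0,-0.01,0,0,0,0.085,0.185,0,-0.01,0,0,0,0.085]' | grep -E 'pos|for|wid'
python3 -m pendant '[0,0,0,0,0,0,0.085,0,0,0,0,0,0,0.085]' >/dev/null
python3 - <<'E'
from m import *
F=np.diag([-1.,-1,1])
print(delta(bed([2,0,115]),BED@D@F))
E
python3 red.py
```

```text
position: [0.7054, -0.0252, 0.2546]
contact_force: [1.1, -0.6, 0.8]
width: 0.0705
grasp_force: 0.0
position: [0.5191, -0.0119, 0.2654]
contact_force: [0.6, 0.2, 0.6]
width: 0.0849
grasp_force: 0.0
(array([-0.0126,  0.001 ,  0.1163]), array([  0.03, -15.03,   0.32]))
top [606.  283.6] [594 243  46  63 144]
{-0.06: [324.6, 208.6], -0.03: [324.7, 206.8], 0: [324.9, 204.9], 0.03: [325.0, 203.1], 0.06: [325.2, 201.3]}
side [466.2 177.9] [463 163   7  26  91]
side [274.5 200.4] [269 192  12  18 135]
{-0.06: [301.2, 213.2], -0.03: [300.1, 212.2], 0: [299.0, 211.3], 0.03: [297.9, 210.4], 0.06: [296.7, 209.5]}
```

```bash
python3 -m pendant '[-0.003,0.001,0.03,0,-5,0.3,0.085,-0.006,0.001,0.05,0,-10,0.3,0.085,-0.012,0.001,0.08,0,-15,0.3,0.085,-0.0126,0.001,0.116,0,-15,0.3,0.085,-0.0126,0.001,0.116,0,-15,0.3,0.085]' | grep -E 'pos|for|wid'
python3 -m pendant '[0,0,0,0,0,0,0.085,0,0,0,0,0,0,0.085]' >/dev/null
python3 - <<'E'
from m import *
F=np.diag([-1.,-1,1])
print(delta(bed([2,0,34]),BED@D@F))
E
```

```text
position: [0.5291, -0.0123, 0.1421]
contact_force: [-1.9, -0.7, -1.4]
width: 0.0851
grasp_force: 0.0
(array([0.006 , 0.0003, 0.0814]), array([-0.  ,  0.17, -0.03]))
```

```bash
python3 -m pendant '[0.003,0,0.02,0,0,0,0.085,0.006,0,0.045,0,0,0,0.085,0.006,0,0.065,0,0,0,0.085,0.006,0,0.077,0,0,0,0.085,0.006,0,0.081,0,0,0,0.085]' | grep -E 'pos|for|wid'
python3 -m pendant '[0,0,0,0,0,0,0.085,0,0,0,0,0,0,0.075,0,0,0,0,0,0,0.065,0,0,0,0,0,0,0.055,0,0,0,0,0,0,0.055]' 40| grep -E 'pos|for|wid'
python3 -m pendant '[0,0,0,0,0,0,0.055,0,0,0,0,0,0,0.055,0,0,0,0,0,0,0.055]' | grep -E 'pos|for|wid'
python3 - <<'E'
from m import *
F=np.diag([-1.,-1,1])
print(delta(bed([0,0,0]),BED@D@F))
E
```

```text
position: [0.5523, -0.0138, 0.0705]
contact_force: [0.0, 0.3, 0.3]
width: 0.085
grasp_force: 0.0
position: [0.5512, -0.0138, 0.0719]
contact_force: [-0.6, -0.7, 6.5]
width: 0.0628
grasp_force: 44.6
position: [0.5513, -0.0138, 0.072]
contact_force: [-1.3, 0.5, 5.7]
width: 0.0632
grasp_force: 44.6
(array([0.0009, 0.0004, 0.0349]), array([ 0.  ,  0.27, -0.03]))
```

```bash
python3 -m pendant '[0,0,-0.005,0,0,0,0.055,0,0,-0.02,0,0,0,0.055,0,0,-0.045,0,0,0,0.055,0,0,-0.075,0,0,0,0.055,0,0,-0.105,0,0,0,0.055]' | grep -E 'pos|for|wid'
python3 -m pendant '[0,0,-0.02,0,0,0,0.055,0,0,-0.04,0,3,0,0.055,0,0,-0.05,0,6,0,0.055,0,0,-0.05,0,9,0,0.055,0,0,-0.05,0,12,0,0.055]' | grep -E 'pos|for|wid'
python3 - <<'E'
from m import *
t=pickle.load(open("d0.pkl","rb"))["top"];F=np.diag([-1.,-1,1])
A=lambda x,y:np.array([(x+.5)/2.4-.5+140,(y+.5)/2.4-.5+140]);one=np.ones(2)
obs=[(t,(-102,65,-16),A(13,334),one),(t,(-102,-65,-16),A(151,339),one),(t,(58,-65,-16),A(158,177),one*.5),(t,(56,56,0),A(30,176),one),(t,(56,-56,0),A(141,178),one),(t,(-56,56,0),A(22,292),one*.5),(t,(-56,-56,0),A(133,292),one*.5)]
q,f=fit(obs,.064,[.545,.345,-.02]);print(q[:2],np.degrees(q[2]),f.tolist())
p=np.array([q[0]+.001,q[1]-.001,0]);yaw=np.degrees(q[2])
print(delta(p+[.001,0,.064+.035+.10],tool(yaw)@F))
E
```

```text
position: [0.5207, -0.0116, 0.1715]
contact_force: [0.0, 0.4, -1.2]
width: 0.0633
grasp_force: 45.8
position: [0.5095, -0.0106, 0.2214]
contact_force: [0.0, -0.0, -1.9]
width: 0.0631
grasp_force: 45.9
[0.54778432 0.34416534] -0.7002609226082424 [[1.4, 0.5], [-2.1, -0.8], [-0.8, 0.7], [0.4, 0.6], [0.3, 0.2], [0.3, -1.0], [0.6, -0.7]]
(array([-0.0118,  0.3558,  0.023 ]), array([-0.1 ,  2.89, -3.72]))
```

```bash
python3 -m pendant '[0,0.02,0,0,1.5,0,0.055,0,0.05,0,0,2.9,0,0.055,0,0.08,0,0,2.9,0,0.055,-0.002,0.11,0,0,2.9,0,0.055,-0.004,0.14,0,0,2.9,-1,0.055]' >/dev/null
python3 -m pendant '[0,0.03,0,0,0,0,0.055,0,0.06,0,0,0,0,0.055,0,0.09,0,0,0,0,0.055,0,0.12,0,0,0,0,0.055,0,0.15,0,0,0,-1,0.055]' >/dev/null
cat > pl.py <<'E'
from m import *
import sys
F=np.diag([-1.,-1,1])
print(delta([.549,.343,.064+.035+float(sys.argv[1])],tool(-.9)@F))
E
python3 pl.py .06
```

```text
(array([-0.0137,  0.0642,  0.0605]), array([-0.08, -0.07, -1.5 ]))
```

```bash
python3 -m pendant '[-0.004,0.02,0,0,0,-0.5,0.055,-0.008,0.04,0,0,0,-1,0.055,-0.012,0.058,0.01,0,0,-1.5,0.055,-0.0137,0.064,0.03,0,0,-1.5,0.055,-0.0137,0.064,0.05,0,0,-1.5,0.055]' >/dev/null
python3 -m pendant '[0,0,0,0,0,0,0.055,0,0,0,0,0,0,0.055]' | grep -E 'pos|for|wid'
python3 pl.py 0.005
```

```text
position: [0.5484, 0.3409, 0.1681]
contact_force: [-0.7, 0.7, -0.8]
width: 0.0634
grasp_force: 45.8
(array([-0.0008,  0.0024,  0.0641]), array([-0.19, -0.24, -0.02]))
```

```bash
python3 -m pendant '[-0.001,0.002,0.02,0,0,0,0.055,-0.001,0.002,0.04,0,0,0,0.055,-0.001,0.002,0.055,0,-0.2,0,0.055,-0.001,0.002,0.062,-0.2,-0.2,0,0.055,-0.001,0.002,0.062,-0.2,-0.2,0,0.055]' | grep -E 'pos|t_for'
for i in 1 2 3 4; do python3 -m pendant '[0,0,0.001,0,0,0,0.055,0,0,0.0015,0,0,0,0.055]' | grep -E 'pos|t_for'; done
```

```text
position: [0.5504, 0.3428, 0.1071]
contact_force: [-0.6, -0.6, -1.5]
position: [0.5521, 0.344, 0.1081]
contact_force: [0.7, 0.5, -0.6]
position: [0.5516, 0.344, 0.1059]
contact_force: [0.0, 1.4, -1.8]
position: [0.5511, 0.3438, 0.1034]
contact_force: [-0.7, 0.3, -1.2]
position: [0.5509, 0.3436, 0.1015]
contact_force: [-0.4, 0.8, -1.1]
```

```bash
for i in 1 2 3 4; do python3 -m pendant '[0.0005,0,0.001,0,0,0,0.055,0.0005,0,0.001,0,0,0,0.055]' | grep -E 'pos|t_for'; done
```

```text
position: [0.5502, 0.3436, 0.1002]
contact_force: [-0.9, 0.3, -2.0]
position: [0.55, 0.3437, 0.0996]
contact_force: [0.2, -0.5, -1.3]
position: [0.55, 0.3437, 0.0995]
contact_force: [-0.3, -0.8, 2.5]
position: [0.5501, 0.3438, 0.0994]
contact_force: [0.2, -1.3, 6.0]
```

Contact came at the right height. I release, back off, and check the box, lever and scoop numerically.

```bash
python3 -m pendant '[0,0,-0.001,0,0,0,0.055,0,0,-0.001,0,0,0,0.07,0,0,-0.001,0,0,0,0.085,0,0,-0.001,0,0,0,0.085,0,0,-0.001,0,0,0,0.085]' | grep -E 'pos|for|wid'
python3 -m pendant '[0,0,-0.015,0,0,0,0.085,0,0,-0.04,0,0,0,0.085,0,0,-0.075,0,0,0,0.085,0,0,-0.11,0,0,0,0.085,0,0,-0.14,0,0,0,0.085]' | grep -E 'pos|for|wid'
python3 -m pendant '[0.04,0,-0.02,0,0,0,0.085,0.08,0,-0.03,0,0,0,0.085,0.12,0,-0.03,0,0,0,0.085,0.15,0,-0.03,0,0,0,0.085,0.18,0,-0.03,0,0,0,0.085]' | grep -E 'pos|for|wid'
python3 -m pendant '[0.03,-0.03,-0.01,0,0,0,0.085,0.05,-0.07,-0.01,0,0,0,0.085,0.06,-0.11,-0.01,0,0,0,0.085,0.06,-0.15,-0.01,0,0,0,0.085,0.06,-0.15,-0.01,0,0,0,0.085]' | grep -E 'pos|for|wid'
python3 - <<'E'
from m import *
t=snap("top","tF");s=snap("side","sF");d=pickle.load(open("d0.pkl","rb"))
def comps(r,m,x0,y0,x1,y1,a=15):
    k,l,st,c=cv2.connectedComponentsWithStats(m[y0:y1,x0:x1].astype(np.uint8)); return [((c[i]+[x0,y0]).round(1).tolist(),(st[i]+[x0,y0,0,0,0]).tolist()) for i in range(1,k) if st[i,4]>a]
h=cv2.cvtColor(t["pixels"],cv2.COLOR_BGR2HSV)
print("blue box",comps(t,(h[...,0]>95)&(h[...,0]<115)&(h[...,1]>110),140,200,215,290))
print("yellow",comps(t,(h[...,0]>15)&(h[...,0]<32)&(h[...,1]>90)&(h[...,2]>40),140,200,215,290,5))
M,o=frame([.548,.343,np.radians(-.9)],.064)
print("exp rim",w2pix(t,[M@np.array(p)/1e3+o for p in[(48,32,46),(48,-32,46),(-48,-32,46),(-48,32,46)]]).round(1).tolist())
for n,r in(("old",d["top"]),("new",t)):
    g=r["pixels"][195:290,232:284];hh=cv2.cvtColor(g,cv2.COLOR_BGR2HSV)
    print(n,"scoop",comps(r,cv2.copyMakeBorder((hh[...,1]<75).astype(np.uint8),195,0,232,0,cv2.BORDER_CONSTANT),244,205,275,285,20))
    H=cv2.cvtColor(r["pixels"],cv2.COLOR_BGR2HSV);print("red",comps(r,((H[...,0]<6)|(H[...,0]>174))&(H[...,1]>170)&(H[...,2]>130),300,140,350,220))
E
```

```text
position: [0.5487, 0.3437, 0.0981]
contact_force: [0.3, 0.1, 1.1]
width: 0.0848
grasp_force: 0.0
position: [0.5484, 0.3434, 0.2406]
contact_force: [1.2, -0.0, 0.8]
width: 0.0849
grasp_force: 0.0
position: [0.3664, 0.346, 0.2683]
contact_force: [0.4, 0.3, -0.1]
width: 0.0851
grasp_force: 0.0
position: [0.3036, 0.1921, 0.2774]
contact_force: [-0.2, 1.8, 0.0]
width: 0.085
grasp_force: 0.0
blue box [([170.8, 233.3], [155, 212, 34, 44, 538])]
yellow [([172.4, 243.5], [166, 235, 16, 17, 137]), ([179.6, 239.1], [178, 238, 4, 3, 11]), ([164.1, 249.6], [163, 248, 3, 4, 11]), ([179.6, 249.7], [179, 248, 2, 4, 7])]
exp rim [[157.2, 212.4], [184.5, 212.8], [182.0, 253.5], [154.4, 253.0]]
old scoop [([259.2, 231.1], [244, 216, 29, 32, 631]), ([263.4, 277.6], [244, 248, 31, 37, 185])]
red [([329.4, 164.1], [326, 155, 8, 19, 123])]
new scoop [([258.9, 228.7], [246, 214, 26, 33, 612]), ([263.0, 277.7], [244, 248, 31, 37, 190])]
red [([329.2, 166.6], [326, 158, 8, 18, 125])]
```

```bash
python3 -m pendant '[0,0,0,0,0,0,0.085,0,0,0,0,0,0,0.085,0,0,0,0,0,0,0.085,0,0,0,0,0,0,0.085,0,0,0,0,0,0,0.085]' | head -1
python3 -c "
from plant import job
print(job.finish_job())"
```

```text
time_s: 53.73
the job is handed in; nothing more can be done
None
```

The job is handed in at about 54 s: all five toggles are in the box, which sits flat in the middle of the far scale's platter. The lever is open at about 0.7 rad, and the scoop is back on its cork mat, about 6 mm from where it started. I checked the final box, lever and scoop positions by image measurement only, because all 14 pictures had been viewed.

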